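# Load the engraving machine and lock its pallet

## Robot

A 6-joint arm with a two-finger parallel gripper is mounted at the origin on the work surface. World frame = base frame: x ahead of the robot, y to its left, z up, the work surface at z = 0. Lengths are in m, angles in rad, forces in N, time in s.
With the tool pointing down it reaches from about 0.375 to 0.975 m from the base axis. Payload 3.8 kg.
Tool frame: the origin (TCP) lies between the finger pads; the fingertips stand manip.nose_length ahead of it and the grasp point (between the pads) lies 6 mm ahead of it (manip.nose_length is the distance from the TCP to the fingertips, in m); z points along the fingers, x is the direction in which the jaws open and shut, and the axes are right-handed (so a half turn about z gives the same grasp; the last joint's range is limited). The gripper opens to 88 mm and grips with 3 to 60 N. Pads are 18 mm wide; open, the fingers measure 123 mm over their backs; the gripper's body (75 mm by 187 mm) begins 45 mm behind the grasp point.
Start: joints at [-1.159, 0.264, 1.604, -0, 1.274, -0.037], TCP at [0.293, -0.608, 0.264] pointing down, gripper open.
Joint ranges: [-2.63, 2.63], [-0.94, 2.18], [0.31, 2.57], [-1.31, 4.45], [0, 2.66], [-2.55, 2.55]. Speed limits (rad/s): [2.57, 2.57, 3.14, 3.14, 3.14, 3.14].

## Interface

Orientations are given as a unit quaternion [w, x, y, z].
In Python, from plant import manip, viewer, models gives the robot as it stands.
- The arm moves only by the tool jog_arm, never from a script. Its argument "plan" is a list of rows, each an object with "offset": the shift along the tool's x, y, z as a fraction of full scale, a list of three; "yaw": the turn about the tool's z as a fraction of full scale. A call has 1 to 5 rows; each row is the pose to reach, as a shift and turn from the pose commanded when the call began, along the tool's axes at that moment; what a row does not reach only later rows make up. Full scale, the value 1, is 0.3 m for a shift and 120 degrees for a turn. A row lasts 1/12 s, in which the tool goes at most 41.7 mm and 7.16 degrees, less where a joint would pass 70% of its speed; a pose out of reach is approached as far as the arm can. A call with a number of a shift or a turn outside -1 to 1 is refused whole. A call with a gripper value outside its range is refused whole. "claw" is the opening, from -1 (shut) to 1 (fully open), set as the call begins (left out, the last holds). The fingers move at their own pace and stop on an object; "squeeze" is the grip in N (left out, the last holds). Time passes only in rows, so rows that repeat a pose let the fingers close. It gives the time, the measured TCP pose, the force and the opening at its end, in the units of the state.
- manip.sense(): the state, without advancing time (a new reading comes with each control period).
- viewer.camera(name): name is "side" or "top"; returns the picture (400x640x3 uint8, red, green, blue); there is no depth.
- viewer.camera_params(name): a dict with "fovy" (degrees; the focal length in pixels is half the picture's height over the tangent of half this angle, whatever the lens; pixels are square), "cx", "cy" (the principal point, pixels), "dist" ([k1, k2, p1, p2, k3] as OpenCV has them; the pictures are not rectified), "position" and "orientation" of the camera in the world. Camera axes: x right, y up, looking along -z (the intrinsics and any distortion apply to the point x, -y, -z); pixel columns grow to the right and rows downward; lengths in m; the calibration is good to about 2 mm. A picture is of the moment at which its call begins. camera_params takes no time and is no camera call.
- manip.job_done(): hands the job in, once; it reports no verdict.
Trained networks look in the newest picture that a camera, given by its name, has taken for a name from the list of things; names that differ only in an ending like _2 or _b are one class to them, and where a whole thing is asked for, a point or a joint stands for the part that bears it (a point fixed in the world has none). Each returns a list of dicts, best first, with "score" (0 to 1); they miss things now and then, are a little off and sometimes report something else, mostly with a low value. They report only what shows in the picture. A call takes as long as a camera call. They do not tell look-alikes from the thing itself.
- models.look_for(camera, label): "at" ([column, row] in pixels, amid what is visible of it).
- models.spot_point(camera, label): "at" ([column, row] in pixels: a listed point, or the origin of a listed thing).
The state is a dict: "time_s": time; "qpos": joint angles; "dq": joint speeds; "joint_efforts": joint torques, N m; "ee_pos": TCP position; "eef_rot": TCP orientation; "ft_force": force on the tool from outside, world axes, zero at the start; "wrist_torque": the same for the moment, N m; "width": opening from 0.0 (shut) to 1.0 (fully open).
Only numpy, scipy, OpenCV 4.12 (cv2) and the standard library are available. Lean on these libraries where they do the work, as an engineer would, in place of code of your own. Each camera call takes 0.05 s, during which the arm holds its last target.

## Task

Load the engraving machine: put the aluminium pallet on its bed and slide it under the low head, brass plate first, fully home against the stop, without pressing up against the head. Then take the red-handled T-key from its wooden stand, pass it down through the slots of pallet and bed until its collar rests on the pallet, turn it a quarter turn to lock the pallet, and let go. Leave everything else on the bench as it is.

Things in the scene. Friction and masses are not known exactly. Their poses are not given: they have to be found in the camera images.
- machine: White engraving machine, fixed, stands elsewhere each time. Origin: on the table, under the pallet's home place. x is the loading direction, from the open mouth inwards; z up. Flat steel bed, x -180 to +160 mm, 160 mm wide, top 40 mm above the table, 8 mm thick, hollow below. In front of x = -70 mm the bed is clear.
- machine_home (a point): Point on the bed (machine x = 0, y = 0, z = 40 mm) where the origin of the fully home pallet lies, axes parallel to the machine's; its nose then meets the stop at x = +90 mm. Side guides 9 mm high, 94 mm apart (2 mm play each side), from x = -25 mm inwards; from -25 out to -70 mm they flare to a mouth about 124 mm wide.
- head: The machine's low white head with an orange stripe; origin and axes of machine. Covers the bed from x = +20 mm inwards. Underside 22 mm above the bed (19 mm at the 24 mm wide tool nose, centred at x = 55 mm). Top 112 mm above the table; on it a motor 68 mm across at x = +65 mm, to 202 mm; cabinet behind x = +120 mm, 250 mm high.
- machine_slot (a point): Centre of the bed's through slot at the bed's top face, machine x = -72 mm, y = 0. 42 mm long along the machine's y, 16 mm wide along its x. Axes are the machine's.
- pallet: Loose aluminium pallet lying flat on the table, 180 mm along x, 90 mm wide, 10 mm thick, about 0.34 kg. Origin: centre of its underside; +x to its leading end (last 20 mm only 70 mm wide). Brass plate 64 x 66 mm fixed on it at x +10 to +74 mm, to 14 mm high. Through slot at x = -72 mm, 50 mm along y, 22 mm along x; over the bed's slot when home.
- pallet_handle (a point): Grasp point on the pallet's blue upright handle block, 30 x 30 mm in plan, from 10 to 50 mm above the pallet's underside. The point is on the block's middle line at pallet x = -30 mm, 36 mm above the underside. Axes are the pallet's.
- key: Loose steel T-key, 122 mm tall, about 0.2 kg, upright in its stand. Origin: centre of its lower end; z up the shaft; x along the T-head and the red grip bar. Shaft 11 mm thick. Collar 44 mm across, underside 36 mm above the origin. When the collar rests on the home pallet the origin is 14 mm above the table and the head is clear below the bed plate, free to turn either way.
- key_grip (a point): Centre of the key's red grip bar, 107 mm above the key's origin. Bar 60 mm along the key's x, 14 mm wide, 30 mm high (92 to 122 mm above the origin). Axes are the key's.
- key_head (a point): Centre of the key's T-head, 5 mm above the key's origin. Head 36 mm along the key's x, 10 mm wide, 10 mm high, its lowest 3 mm narrowed to 28 x 6 mm.
- key_stand: Fixed wooden block, 100 x 70 x 44 mm, long along its x. Origin: centre of its underside. Its slot, 42 mm along x by 16 mm, holds the key, collar on the block's top (key origin 8 mm above the table, axes parallel). The key comes free when lifted straight up 40 mm.
- brush: Bystander, to be left alone: a bench brush.
- screwdriver: Bystander, to be left alone: a blue-handled screwdriver.
- tin: Bystander, to be left alone: an aluminium can, 60 mm across and 85 mm tall.
- hammer: Bystander, to be left alone: a small hammer.
- funnel: Bystander, to be left alone: an orange plastic funnel standing wide end down, 100 mm tall.
- plaster_block: Bystander, to be left alone: an off-white block 90 x 60 x 35 mm.
- loupe: Bystander, to be left alone: a black hand magnifier lying flat, lens rim 64 mm across.
Not all that is in view belongs to the job. What is shaped like the key but purple is not meant. Leave any purple look-alike of the pallet alone.

How it is judged:
By the outcome, as a careful person would: the job done as asked, in the order asked, and still so for the second after the job is handed in, with the robot touching nothing.
It also fails if it takes over 58 s, if anything falls off the work surface, if the arm or the gripper's body presses on something with over 40 N, if the wrist force passes 120 N, or if a joint passes its speed limit or range.

## Working session

There is one attempt and no reset: what is moved stays moved. The work goes in short steps, Python scripts to look and compute and a tool call to move; the robot and the scene stay as the last step left them, time stands still between calls to the robot, and variables do not carry over. Pictures are saved under pics/ and viewed, and the job is handed in when it is done.

Besides the shell and the picture viewer there is one more tool, called after "Call:" as name([rows], argument=value, ...), one row to a line, values as JSON. jog_arm: Moves the arm, as the interface text tells. Its arguments: {"type":"object","properties":{"plan":{"type":"array"},"claw":{"type":"number"},"squeeze":{"type":"number"}},"required":["plan"]}

```bash
mkdir -p pics; cat > h.py <<'E'
import numpy as np, cv2
from plant import manip, viewer, models
from scipy.spatial.transform import Rotation as R
def snap(n,f):
    im=viewer.camera(n); cv2.imwrite('pics/'+f,im[:,:,::-1]); return im
def cam(n):
    p=viewer.camera_params(n); f=200/np.tan(np.radians(p['fovy'])/2)
    K=np.array([[f,0,p['cx']],[0,f,p['cy']],[0,0,1]])
    q=p['orientation']; Rm=R.from_quat([q[1],q[2],q[3],q[0]]).as_matrix()
    return K,np.array(p['dist'],float),np.array(p['position']),Rm
def toplane(n,px,z):
    K,d,C,Rm=cam(n); u=cv2.undistortPoints(np.array([[px]],float),K,d)[0,0]
    v=Rm@np.array([u[0],-u[1],-1]); return C+v*(z-C[2])/v[2]
def proj(n,P):
    K,d,C,Rm=cam(n); c=(np.atleast_2d(P)-C)@Rm; c=c*[1,-1,-1]
    return cv2.projectPoints(c.reshape(-1,1,3),np.zeros(3),np.zeros(3),K,d)[0].reshape(-1,2)
E
python3 - <<'E'
from h import *
for n in('top','side'):
    snap(n,n+'0.png'); print(viewer.camera_params(n))
    for l in ['machine_home','machine_slot','head','pallet','pallet_handle','key','key_grip','key_head','key_stand']:
        print(n,l,[(np.round(r['at'],1).tolist(),round(r['score'],2)) for r in models.spot_point(n,l)])
print(manip.sense(), manip.nose_length)
E
```

```text
{'fovy': 50.64847740833607, 'cx': 319.5001617806969, 'cy': 201.65282263206808, 'dist': array([-0.09753589,  0.        ,  0.        ,  0.        ,  0.        ]), 'position': array([ 0.38999439, -0.09157094,  1.31265629]), 'orientation': array([ 0.71546086,  0.02669029, -0.03751035, -0.69713439])}
top machine_home [([211.0, 190.9], 0.74)]
top machine_slot [([438.6, 223.9], 0.23)]
top head [([215.4, 193.9], 0.7), ([336.1, 145.7], 0.28), ([360.7, 227.5], 0.26)]
top pallet [([364.0, 229.2], 0.78), ([380.3, 294.2], 0.76), ([335.5, 152.0], 0.17)]
top pallet_handle [([388.1, 286.2], 0.91), ([371.7, 229.2], 0.72)]
top key [([214.4, 198.2], 0.74), ([338.3, 113.6], 0.7), ([334.2, 154.4], 0.67)]
top key_grip [([341.1, 99.8], 0.67), ([293.8, 231.0], 0.64), ([212.0, 192.5], 0.53), ([336.8, 143.6], 0.48)]
top key_head []
top key_stand [([337.0, 152.6], 0.73), ([372.9, 231.7], 0.23)]
{'fovy': 47.293730448740746, 'cx': 315.67881008938105, 'cy': 200.29613462959068, 'dist': array([-0.02716692,  0.        ,  0.        ,  0.        ,  0.        ]), 'position': array([0.1643027 , 0.78237654, 1.14526729]),
[... 675 characters left out ...]
e_s': 1.0, 'qpos': array([-1.15891413e+00,  2.63860290e-01,  1.60394620e+00,  5.43485013e-06,
        1.27369833e+00, -3.68780195e-02]), 'dq': array([ 3.65803501e-04,  5.51420022e-05,  5.76971555e-04,  8.29782874e-04,
       -1.02127861e-03, -4.06154666e-04]), 'joint_efforts': array([ 5.35653762e-04, -5.02069831e+01, -3.57267666e+01,  7.28658191e-02,
        1.83893141e-02,  4.84107559e-06]), 'ee_pos': array([ 0.2928696 , -0.60817834,  0.26376161]), 'eef_rot': array([ 2.25746272e-05,  8.46713471e-01, -5.32049148e-01,  3.77627459e-05]), 'ft_force': array([-0.25503635, -0.601919  ,  0.13587385]), 'wrist_torque': array([-0.06597166,  0.00947703, -0.01234583]), 'width': 1.0004231379205992} 0.025
```

View pics/top0.png

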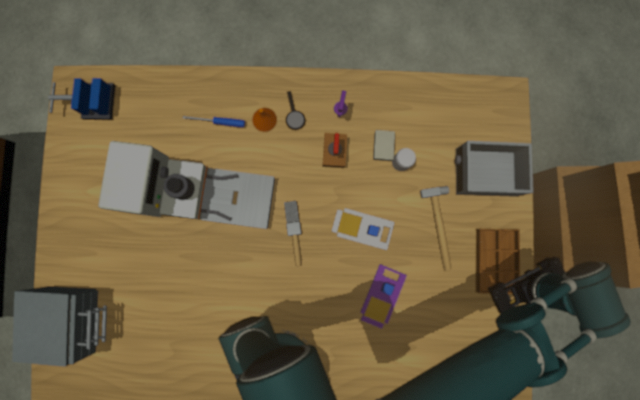

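View pics/side0.png

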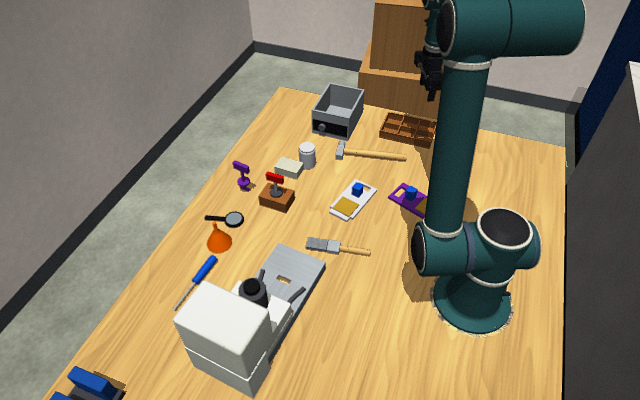

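```bash
python3 - <<'E'
import cv2
t=cv2.imread('pics/top0.png'); s=cv2.imread('pics/side0.png')
cv2.imwrite('pics/t_mach.png',cv2.resize(t[120:270,130:330],None,fx=4,fy=4,interpolation=2))
cv2.imwrite('pics/t_pal.png',cv2.resize(t[60:210,270:420],None,fx=4,fy=4,interpolation=2))
cv2.imwrite('pics/t_pal2.png',cv2.resize(t[190:340,300:500],None,fx=4,fy=4,interpolation=2))
cv2.imwrite('pics/s_mach.png',cv2.resize(s[200:350,200:400],None,fx=4,fy=4,interpolation=2))
cv2.imwrite('pics/s_key.png',cv2.resize(s[110:260,220:420],None,fx=4,fy=4,interpolation=2))
E
```

```text
(no output)
```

View pics/t_mach.png

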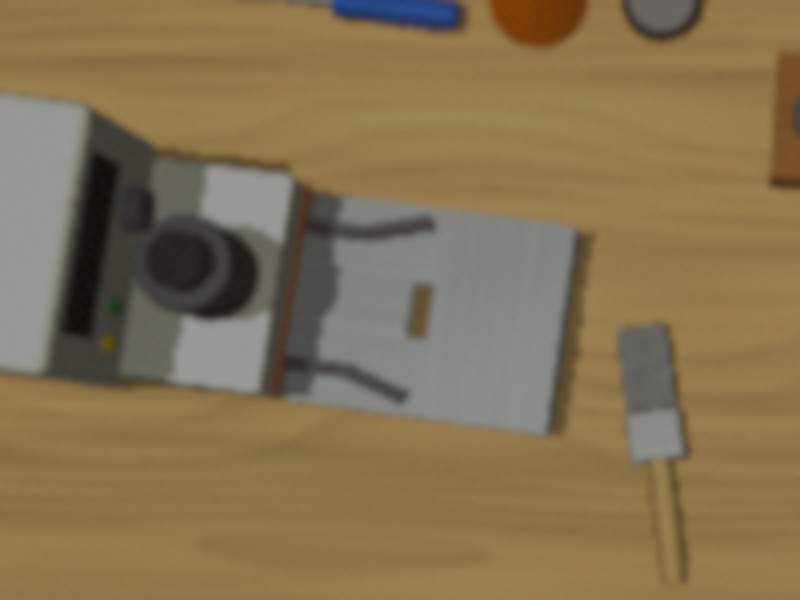

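View pics/t_pal.png

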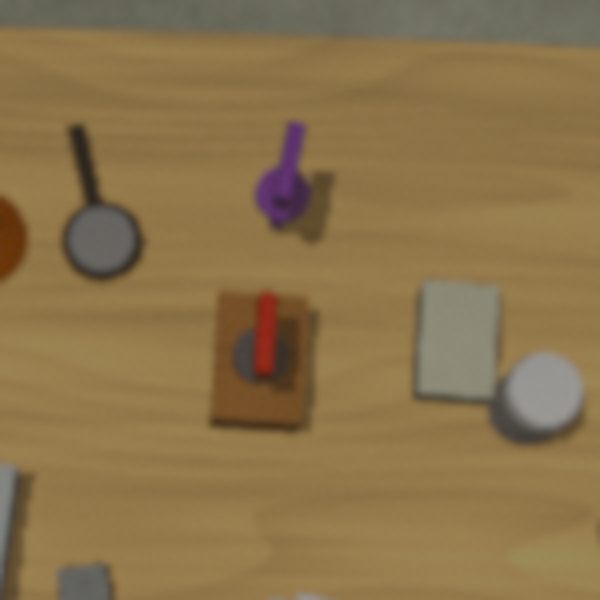

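View pics/t_pal2.png

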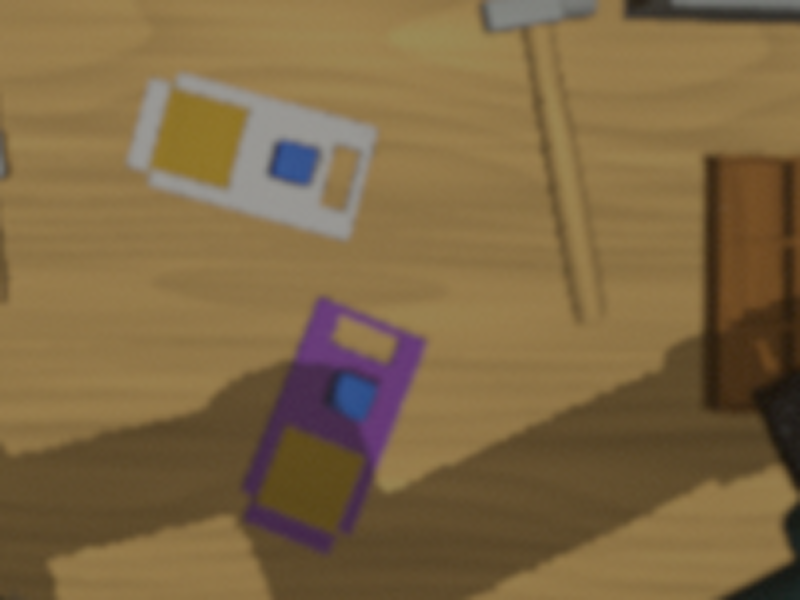

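View pics/s_mach.png

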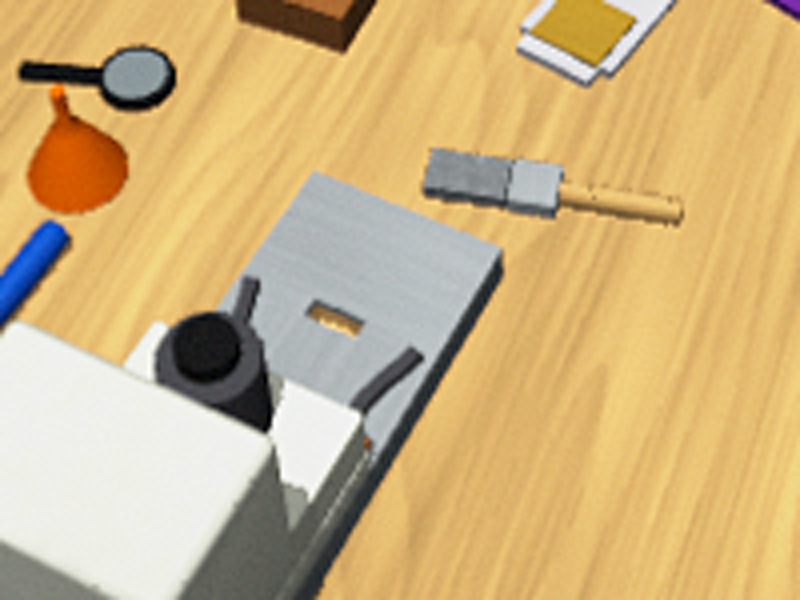

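View pics/s_key.png

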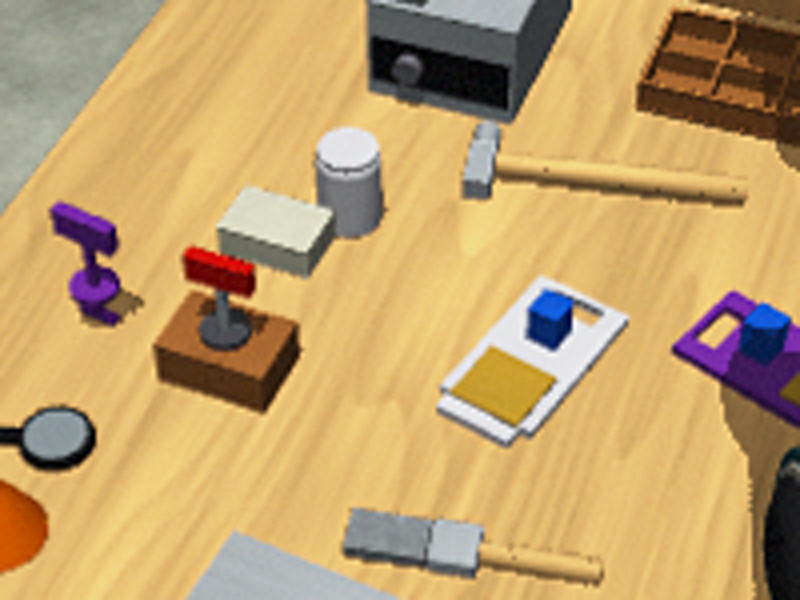

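```bash
cat > fit.py <<'E'
from h import *
from scipy.optimize import least_squares
from scipy.ndimage import map_coordinates, gaussian_filter
mm=1e-3
def seg(a,b): return (np.array(a)*mm,np.array(b)*mm)
def poly(p,z): return [seg((*p[i],z),(*p[(i+1)%len(p)],z)) for i in range(len(p))]
PAL=poly([(-90,-45),(-90,45),(70,45),(70,35),(90,35),(90,-35),(70,-35),(70,-45)],10)
PALX=poly([(10,-33),(10,33),(74,33),(74,-33)],14)+poly([(-83,-25),(-83,25),(-61,25),(-61,-25)],10)
BED=[seg((-180,-80,40),(-180,80,40)),seg((-180,-80,40),(10,-80,40)),seg((-180,80,40),(10,80,40))]+poly([(-80,-21),(-80,21),(-64,21),(-64,-21)],40)
STAND=poly([(-50,-35),(-50,35),(50,35),(50,-35)],44)
BAR=poly([(-30,-7),(-30,7),(30,7),(30,-7)],130)
def world(p,P):
    c,s=np.cos(p[2]),np.sin(p[2]); P=np.atleast_2d(P)
    return np.c_[p[0]+c*P[:,0]-s*P[:,1],p[1]+s*P[:,0]+c*P[:,1],P[:,2]]
def fit(views,segs,p0,rng=5,z0=0,it=12,sig=0.7,verbose=True):
    """views: dict name->image. returns pose, per-view rms"""
    p=np.array(p0,float)
    G={n:gaussian_filter(im.astype(float),(sig,sig,0)) for n,im in views.items()}
    for k in range(it):
        r=rng if k<4 else max(2.0,rng/2)
        rows=[];
        for n in views:
            for a,b in segs:
                t=np.linspace(.06,.94,max(6,int(np.linalg.norm(b-a)/mm/4)))[:,None]
                L=a+(b-a)*t; L=L+[0,0,z0]
                uv=proj(n,world(p,L)); d=uv[-1]-uv[0]; d/=np.linalg.norm(d); nn=np.array([-d[1],d[0]])
                s=np.arange(-r,r+.01,.25)
                pts=uv[:,None]+s[None,:,None]*nn
                val=np.stack([map_coordinates(G[n][:,:,c],[pts[...,1],pts[...,0]],order=1,mode='nearest') for c in range(3)],-1)
                g=np.linalg.norm(np.gradient(val,.25,axis=1),axis=-1)
                for i in range(len(L)):
                    j=g[i].argmax()
                    if g[i,j]<6 or j in(0,len(s)-1): continue
                    m=abs(s-s[j])<=1.0
                    off=(s[m]*g[i,m]**2).sum()/(g[i,m]**2).sum()
                    rows.append((n,L[i],uv[i]+off*nn,nn))
        def res(q):
            o=[]
            for n in views:
                S=[r_ for r_ in rows if r_[0]==n]
                if not S: continue
                uv=proj(n,world(q,np.array([r_[1] for r_ in S])))
                o.append(((uv-np.array([r_[2] for r_ in S]))*np.array([r_[3] for r_ in S])).sum(1))
            return np.concatenate(o)
        sol=least_squares(res,p,loss='soft_l1',f_scale=.5); p=sol.x
    if verbose: print('pose',np.round(p[:2]*1000,1),round(np.degrees(p[2]),2),'n',len(rows),'med|r|',np.round(np.median(abs(res(p))),2))
    return p
def load(f): return cv2.imread('pics/'+f)[:,:,::-1]
def draw(n,im,segs,p,f,box,z0=0,k=4):
    x0,y0,x1,y1=box; o=cv2.resize(im[y0:y1,x0:x1],None,fx=k,fy=k,interpolation=cv2.INTER_CUBIC)[:,:,::-1].copy()
    for a,b in segs:
        uv=(proj(n,world(p,np.array([a,b])+[0,0,z0]))-[x0,y0]+.5)*k-.5
        cv2.line(o,tuple(int(v) for v in np.round(uv[0])),tuple(int(v) for v in np.round(uv[1])),(0,0,255),1)
    cv2.imwrite('pics/'+f,o)
E
cat > m1.py <<'E'
from fit import *
V={'top':load('top0.png'),'side':load('side0.png')}
def pk(n,u,v,x0,y0,z): return toplane(n,[x0+(u+.5)/4-.5,y0+(v+.5)/4-.5],z)[:2]
def two(segs,p0,nm):
    print(nm)
    for vs in (['top'],['side'],['top','side']):
        p=fit({k:V[k] for k in vs},segs,p0)
    return p
a=pk('top',377,126,300,190,.01);b=pk('top',350,241,300,190,.01);c=pk('top',152,78,300,190,.01);e=pk('top',127,166,300,190,.01)
d=(c+e-a-b)/2; y=np.arctan2(d[1],d[0]); m=(a+b+c+e)/4
pal=two(PAL+PALX,[*m,y],'pallet')
a=pk('top',580,229,130,120,.04);b=pk('top',552,434,130,120,.04)
d=b-a; y=np.arctan2(d[1],d[0])-np.pi/2; m=(a+b)/2+.18*np.array([np.cos(y),np.sin(y)])
mac=two(BED,[*m,y],'machine')
q=[pk('top',u,v,270,60,.044) for u,v in [(220,293),(312,298),(305,425),(212,422)]]
d=q[0]-q[3]; m=np.mean(q,0); st=two(STAND,[*m,np.arctan2(d[1],d[0])],'stand')
ba=two(BAR,[*st],'bar')
np.save('poses.npy',[pal,mac,st,ba])
draw('top',V['top'],PAL+PALX,pal,'d1.png',(310,190,430,270),k=6)
draw('side',V['side'],PAL+PALX,pal,'d2.png',(310,160,410,240),k=6)
draw('top',V['top'],BED,mac,'d3.png',(180,150,300,250),k=6)
draw('side',V['side'],BED,mac,'d4.png',(220,220,350,320),k=6)
draw('top',V['top'],STAND,st,'d5.png',(300,110,380,180),k=6)
draw('side',V['side'],STAND,st,'d6.png',(240,150,320,230),k=6)
E
python3 m1.py
python3 - <<'E'
import cv2,numpy as np
I=[cv2.imread(f'pics/d{i}.png') for i in range(1,7)]
I=[cv2.resize(i,(390,290)) for i in I]
cv2.imwrite('pics/mA.png',np.vstack([np.hstack(I[:2]),np.hstack(I[2:4])]))
cv2.imwrite('pics/mB.png',np.hstack(I[4:]))
E
```

```text
pallet
pose [ 431.5 -244.2] 75.79 n 228 med|r| 0.26
pose [ 433.2 -243.3] 76.35 n 220 med|r| 0.24
pose [ 432.1 -243.9] 75.9 n 442 med|r| 0.3
machine
pose [520.5 219.7] 83.82 n 158 med|r| 0.12
pose [521.  219.6] 83.94 n 153 med|r| 0.08
pose [520.7 219.7] 83.89 n 313 med|r| 0.14
standTraceback (most recent call last):
  File "m1.py", line 16, in <module>
    d=q[0]-q[3]; m=np.mean(q,0); st=two(STAND,[*m,np.arctan2(d[1],d[0])],'stand')
                                    ~~~^^^^^^^^^^^^^^^^^^^^^^^^^^^^^^^^^^^^^^^^^^
  File "m1.py", line 7, in two
    p=fit({k:V[k] for k in vs},segs,p0)
  File "fit.py", line 45, in fit
    sol=least_squares(res,p,loss='soft_l1',f_scale=.5); p=sol.x
    return func(*args, **kwargs)
    result = trf(vector_fun.fun, vector_fun.jac, x0, f0, J0, lb, ub, ftol, xtol,
                 gtol, max_nfev, x_scale, loss_function, tr_solver,
                 tr_options.copy(), verbose, callback=callback_wrapped)
    return trf_no_bounds(
        fun, jac, x0, f0, J0, ftol, xtol, gtol, max_nfev, x_scale,
        loss_function, tr_solver, tr_options, verbose, callback=cal
[... 1629 characters left out ...]
e: check file path/integrity
[ WARN:0@0.017] global loadsave.cpp:275 findDecoder imread_('pics/d3.png'): can't open/read file: check file path/integrity
[ WARN:0@0.017] global loadsave.cpp:275 findDecoder imread_('pics/d4.png'): can't open/read file: check file path/integrity
[ WARN:0@0.017] global loadsave.cpp:275 findDecoder imread_('pics/d5.png'): can't open/read file: check file path/integrity
[ WARN:0@0.017] global loadsave.cpp:275 findDecoder imread_('pics/d6.png'): can't open/read file: check file path/integrity
Traceback (most recent call last):
cv2.error: OpenCV(4.12.0) /io/opencv/modules/imgproc/src/resize.cpp:4208: error: (-215:Assertion failed) !ssize.empty() in function 'resize'
```

Too many parameter queries in one script; cache the camera parameters on disk.

```bash
python3 - <<'E'
from plant import viewer,manip
import pickle
pickle.dump({n:viewer.camera_params(n) for n in('top','side')},open('cam.pkl','wb'))
print(manip.sense()['time_s'])
E
sed -i "s/^def cam(n):/import pickle\nCP=pickle.load(open('\.\/cam.pkl','rb'))\ndef cam(n):/; s/p=viewer.camera_params(n);/p=CP[n];/" h.py
python3 m1.py
python3 - <<'E'
import cv2,numpy as np
I=[cv2.imread(f'pics/d{i}.png') for i in range(1,7)]
I=[cv2.resize(i,(390,290)) for i in I]
cv2.imwrite('pics/mA.png',np.vstack([np.hstack(I[:2]),np.hstack(I[2:4])]))
cv2.imwrite('pics/mB.png',np.hstack(I[4:]))
E
```

```text
1.0
pallet
pose [ 431.5 -244.2] 75.79 n 228 med|r| 0.26
pose [ 433.2 -243.3] 76.35 n 220 med|r| 0.24
pose [ 432.1 -243.9] 75.9 n 442 med|r| 0.3
machine
pose [520.5 219.7] 83.82 n 158 med|r| 0.12
pose [521.  219.6] 83.94 n 153 med|r| 0.08
pose [520.7 219.7] 83.89 n 313 med|r| 0.14
stand
pose [ 664.1 -156.9] -5.85 n 78 med|r| 1.15
pose [ 670.4 -151.9] -3.96 n 82 med|r| 0.23
pose [ 669.6 -151.3] -2.9 n 125 med|r| 0.25
bar
pose [ 667.5 -151.1] -2.2 n 41 med|r| 0.13
pose [ 645.1 -163.3] 0.27 n 23 med|r| 0.17
pose [ 667.5 -150.8] -2.05 n 72 med|r| 0.22
```

View pics/mA.png

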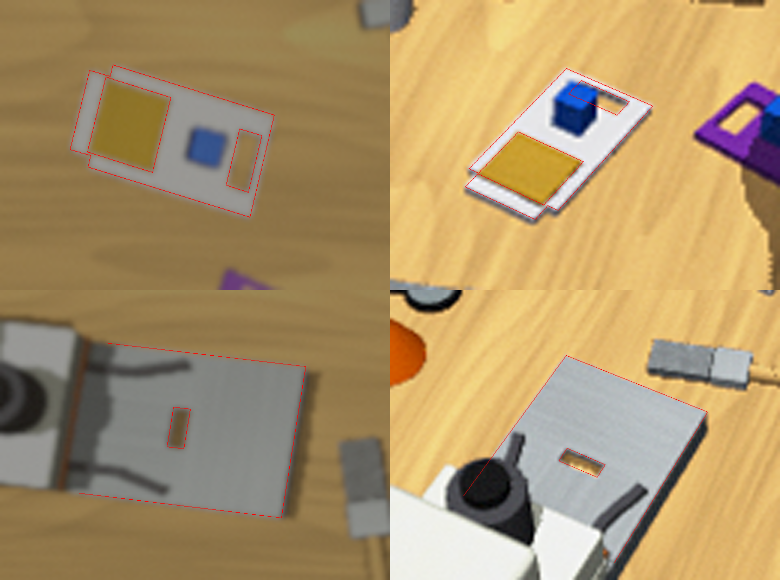

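View pics/mB.png

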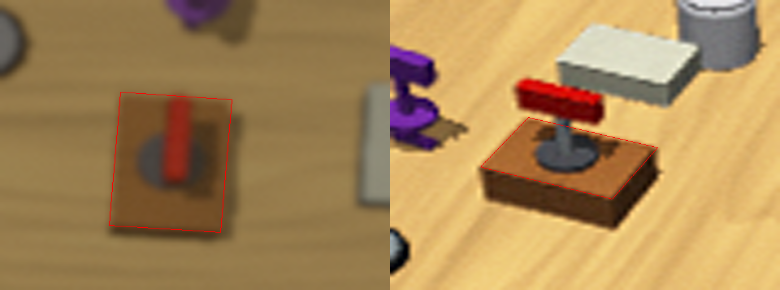

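```bash
cat > go.py <<'E'
import sys
from h import *
s=manip.sense(); w,x,y,z=s['eef_rot']; Rt=R.from_quat([x,y,z,w]).as_matrix(); p=s['ee_pos']
th=np.degrees(np.arctan2(Rt[1,0],Rt[0,0]))
print('t %.2f'%s['time_s'],'pos mm',np.round(p*1000,1),'th %.2f'%th,'tiltz',np.round(Rt[:,2],3),'F',np.round(s['ft_force'],1),'w %.3f'%s['width'],'q',np.round(s['qpos'],2))
def to(x,y,z,t=None):
    d=Rt.T@(np.array([x,y,z])/1000-p); dy=0 if t is None else -((t-th+180)%360-180)
    print('to',x,y,z,t,'-> offset',np.round(d/.3,4).tolist(),'yaw',round(dy/120,4),' mm',np.round(d*1000,1),'rows %.1f'%max(np.linalg.norm(d)*1000/41.7,abs(dy)/7.16))
a=[float(v) for v in sys.argv[1:]]
if a: to(*a)
E
python3 - <<'E'
import numpy as np
m=np.array([520.7,219.7]);y=np.radians(83.9);c,s=np.cos(y),np.sin(y)
for X in(-160,-145,-115,-102,-72,-30): print(X,np.round(m+X*np.array([c,s]),1))
p=np.array([432,-244]);y=np.radians(75.9);print(p-30*np.array([np.cos(y),np.sin(y)]))
E
python3 go.py 424.7 -273.1 140 -14.1
```

```text
-160 [503.7  60.6]
-145 [505.3  75.5]
-115 [508.5 105.4]
-102 [509.9 118.3]
-72 [513.  148.1]
-30 [517.5 189.9]
[ 424.69154965 -273.09616046]
t 1.00 pos mm [ 292.9 -608.2  263.8] th -64.29 tiltz [ 0. -0. -1.] F [-0.3 -0.6  0.1] w 1.000 q [-1.16  0.26  1.6   0.    1.27 -0.04]
to 424.7 -273.1 140.0 -14.1 -> offset [-0.8157, -0.8805, 0.4125] yaw -0.4182  mm [-244.7 -264.2  123.7] rows 9.1
```

Call:
jog_arm([
  {"offset": [-0.816, -0.88, 0.412], "yaw": -0.418},
  {"offset": [-0.816, -0.88, 0.412], "yaw": -0.418},
  {"offset": [-0.816, -0.88, 0.412], "yaw": -0.418},
  {"offset": [-0.816, -0.88, 0.412], "yaw": -0.418},
  {"offset": [-0.816, -0.88, 0.412], "yaw": -0.418},
], claw=1)

```text
time_s: 1.42
ee_pos: [0.3652, -0.4232, 0.1957]
eef_rot: [0.0, 0.97, -0.243, 0.0]
ft_force: [0.0, 0.2, -0.2]
width: 0.998
```

```bash
python3 go.py 424.7 -273.1 140 -14.1
```

```text
t 1.42 pos mm [ 365.2 -423.2  195.7] th -28.16 tiltz [ 0.001 -0.    -1.   ] F [ 0.   0.2 -0.2] w 0.998 q [-0.9   0.1   1.93  0.    1.11 -0.41]
to 424.7 -273.1 140.0 -14.1 -> offset [-0.0614, -0.5347, 0.1855] yaw -0.1172  mm [ -18.4 -160.4   55.6] rows 4.1
```

Call:
jog_arm([
  {"offset": [-0.061, -0.535, 0.185], "yaw": -0.117},
  {"offset": [-0.061, -0.535, 0.185], "yaw": -0.117},
  {"offset": [-0.061, -0.535, 0.185], "yaw": -0.117},
  {"offset": [-0.061, -0.535, 0.185], "yaw": -0.117},
  {"offset": [-0.061, -0.535, 0.185], "yaw": -0.117},
])

```text
time_s: 1.83
ee_pos: [0.4249, -0.2688, 0.1378]
eef_rot: [-0.002, 0.992, -0.124, -0.002]
ft_force: [-0.1, 0.1, -0.4]
width: 0.998
```

```bash
python3 go.py 424.7 -273.1 43 -14.1; python3 - <<'E'
from h import *
snap('top','top1.png');snap('side','side1.png')
E
```

```text
t 1.83 pos mm [ 424.9 -268.8  137.8] th -14.22 tiltz [-0.004  0.005 -1.   ] F [-0.1  0.1 -0.4] w 0.998 q [-0.61  0.06  2.09  0.    1.   -0.37]
to 424.7 -273.1 43.0 -14.1 -> offset [0.0042, 0.0154, 0.3159] yaw -0.001  mm [ 1.3  4.6 94.8] rows 2.3
```

View pics/side1.png

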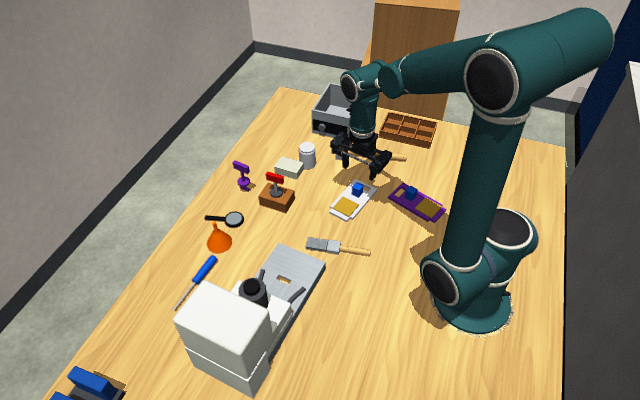

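View pics/top1.png

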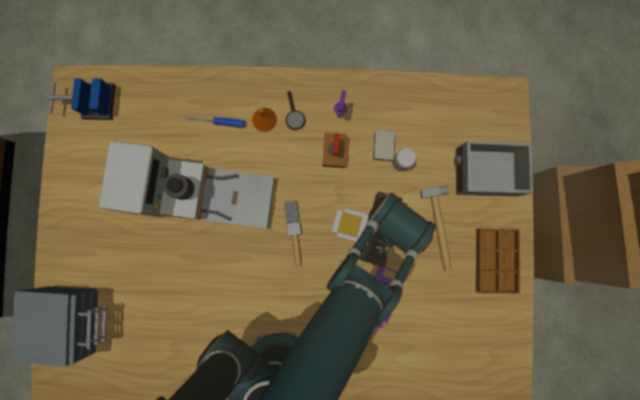

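Call:
jog_arm([
  {"offset": [0, 0.01, 0.1], "yaw": 0},
  {"offset": [0, 0.01, 0.2], "yaw": 0},
  {"offset": [0, 0.01, 0.2], "yaw": 0},
  {"offset": [0, 0.01, 0.2], "yaw": 0},
])

```text
time_s: 2.27
ee_pos: [0.4233, -0.2785, 0.0799]
eef_rot: [-0.001, 0.992, -0.126, -0.001]
ft_force: [0.2, -0.2, 0.5]
width: 1.001
```

```bash
python3 go.py 424.7 -273.1 43 -14.1
```

```text
t 2.27 pos mm [ 423.3 -278.5   79.9] th -14.52 tiltz [-0.003  0.002 -1.   ] F [ 0.2 -0.2  0.5] w 1.001 q [-0.63  0.14  2.12 -0.    0.88 -0.38]
to 424.7 -273.1 43.0 -14.1 -> offset [0.0004, -0.0184, 0.1229] yaw -0.0035  mm [ 0.1 -5.5 36.9] rows 0.9
```

Call:
jog_arm([
  {"offset": [0, -0.018, 0.0], "yaw": -0.003},
  {"offset": [0, -0.018, 0.06], "yaw": -0.003},
  {"offset": [0, -0.018, 0.122], "yaw": -0.003},
  {"offset": [0, -0.018, 0.122], "yaw": -0.003},
  {"offset": [0, -0.018, 0.122], "yaw": -0.003},
])

```text
time_s: 2.68
ee_pos: [0.4263, -0.273, 0.045]
eef_rot: [0.0, 0.992, -0.123, 0.0]
ft_force: [0.8, 0.3, 0.0]
width: 1.002
```

```bash
python3 go.py 424.7 -273.1 43 -14.1
```

```text
t 2.68 pos mm [ 426.3 -273.    45. ] th -14.09 tiltz [ 0. -0. -1.] F [0.8 0.3 0. ] w 1.002 q [-0.62  0.19  2.14  0.    0.8  -0.37]
to 424.7 -273.1 43.0 -14.1 -> offset [-0.005, 0.0015, 0.0068] yaw 0.0001  mm [-1.5  0.4  2. ] rows 0.1
```

Close on the handle.

Call:
jog_arm([
  {"offset": [-0.005, 0, 0.007], "yaw": 0},
  {"offset": [-0.005, 0, 0.007], "yaw": 0},
  {"offset": [-0.005, 0, 0.007], "yaw": 0},
  {"offset": [-0.005, 0, 0.007], "yaw": 0},
  {"offset": [-0.005, 0, 0.007], "yaw": 0},
], claw=-1, squeeze=50)

```text
time_s: 3.1
ee_pos: [0.4249, -0.2725, 0.0425]
eef_rot: [0.0, 0.992, -0.123, 0.0]
ft_force: [-0.6, 0.0, 0.2]
width: 0.648
```

Call:
jog_arm([
  {"offset": [0, 0, 0], "yaw": 0},
  {"offset": [0, 0, 0], "yaw": 0},
  {"offset": [0, 0, 0], "yaw": 0},
  {"offset": [0, 0, 0], "yaw": 0},
])

```text
time_s: 3.43
ee_pos: [0.4246, -0.2723, 0.0418]
eef_rot: [0.0, 0.992, -0.123, 0.0]
ft_force: [1.9, -0.1, -0.3]
width: 0.34
```

```bash
python3 go.py 424.7 -273.1 143 -14.1
```

```text
t 3.43 pos mm [ 424.6 -272.3   41.8] th -14.07 tiltz [ 0. -0. -1.] F [ 1.9 -0.1 -0.3] w 0.340 q [-0.62  0.2   2.15  0.    0.8  -0.37]
to 424.7 -273.1 143.0 -14.1 -> offset [0.001, 0.0026, -0.3372] yaw 0.0002  mm [   0.3    0.8 -101.2] rows 2.4
```

Call:
jog_arm([
  {"offset": [0, 0, 0], "yaw": 0},
  {"offset": [0, 0, -0.05], "yaw": 0},
  {"offset": [0, 0, -0.15], "yaw": 0},
  {"offset": [0, 0, -0.3], "yaw": 0},
  {"offset": [0, 0, -0.3], "yaw": 0},
])

```text
time_s: 3.85
ee_pos: [0.4277, -0.2745, 0.1379]
eef_rot: [0.002, 0.992, -0.122, 0.004]
ft_force: [1.4, -1.4, -2.6]
width: 0.338
```

```bash
python3 go.py 503.7 60.6 132 -6.1;  python3 - <<'E'
from h import *
snap('side','side2.png');cv2.imwrite('pics/side2c.png',cv2.resize(load:=cv2.imread('pics/side2.png')[100:260,280:480],None,fx=4,fy=4))
E
```

```text
t 3.85 pos mm [ 427.7 -274.5  137.9] th -14.07 tiltz [ 0.008 -0.006 -1.   ] F [ 1.4 -1.4 -2.6] w 0.338 q [-0.62  0.06  2.09 -0.    0.98 -0.37]
to 503.7 60.6 132.0 -6.1 -> offset [-0.026, -1.1452, 0.0152] yaw -0.0664  mm [  -7.8 -343.6    4.6] rows 8.2
```

View pics/side2c.png

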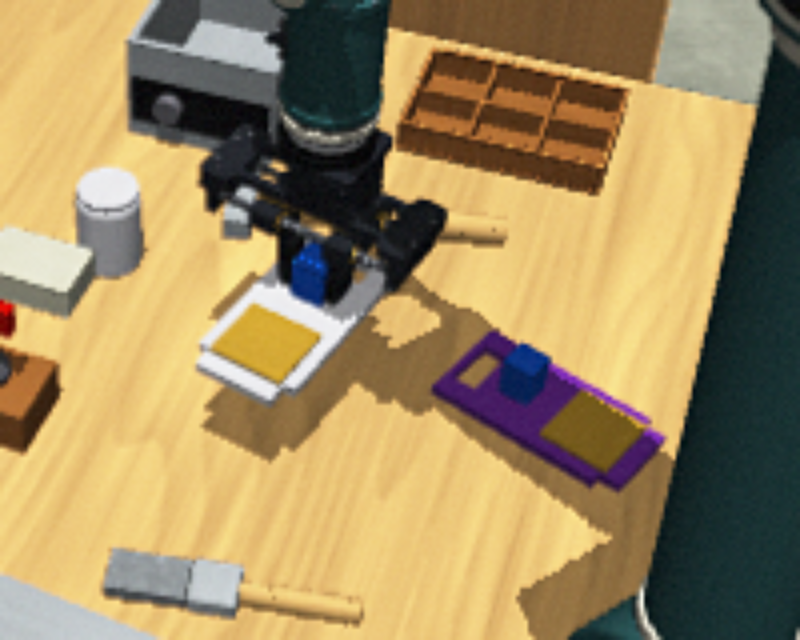

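Call:
jog_arm([
  {"offset": [0, -0.05, 0.0], "yaw": 0},
  {"offset": [0, -0.14, 0.0], "yaw": -0.02},
  {"offset": [-0.01, -0.24, 0], "yaw": -0.03},
  {"offset": [-0.01, -0.34, 0], "yaw": -0.04},
  {"offset": [-0.01, -0.44, 0], "yaw": -0.05},
])

```text
time_s: 4.32
ee_pos: [0.4518, -0.1418, 0.1293]
eef_rot: [-0.001, 0.998, -0.07, -0.002]
ft_force: [0.8, -0.4, -3.4]
width: 0.337
```

Call:
jog_arm([
  {"offset": [0, -0.1, 0.0], "yaw": 0},
  {"offset": [0, -0.2, 0.0], "yaw": -0.01},
  {"offset": [0, -0.3, 0], "yaw": -0.015},
  {"offset": [0, -0.39, 0], "yaw": -0.015},
  {"offset": [0, -0.47, 0], "yaw": -0.015},
])

```text
time_s: 4.73
ee_pos: [0.4716, -0.0021, 0.1294]
eef_rot: [-0.0, 0.999, -0.054, -0.002]
ft_force: [-0.0, 0.3, -4.1]
width: 0.335
```

```bash
python3 go.py 503.7 60.6 132 -6.1
```

```text
t 4.73 pos mm [471.6  -2.1 129.4] th -6.24 tiltz [-0.004  0.    -1.   ] F [-0.   0.3 -4.1] w 0.335 q [-0.06  0.01  2.16  0.    0.98  0.05]
to 503.7 60.6 132.0 -6.1 -> offset [0.0838, -0.2193, -0.0091] yaw -0.0011  mm [ 25.1 -65.8  -2.7] rows 1.7
```

Call:
jog_arm([
  {"offset": [0.03, -0.06, 0.0], "yaw": 0},
  {"offset": [0.06, -0.12, 0.0], "yaw": 0},
  {"offset": [0.08, -0.18, 0], "yaw": 0},
  {"offset": [0.082, -0.2, 0], "yaw": 0},
  {"offset": [0.082, -0.2, 0], "yaw": 0},
])

```text
time_s: 5.15
ee_pos: [0.5033, 0.0541, 0.1298]
eef_rot: [0.0, 0.999, -0.054, -0.002]
ft_force: [-0.3, 0.7, -3.9]
width: 0.338
```

Call:
jog_arm([
  {"offset": [0, 0, 0.0], "yaw": 0},
  {"offset": [0, 0, 0.0], "yaw": 0},
  {"offset": [0, 0, 0.0], "yaw": 0},
])

```text
time_s: 5.4
ee_pos: [0.5036, 0.0522, 0.1312]
eef_rot: [0.0, 0.998, -0.055, -0.001]
ft_force: [0.3, 0.9, -3.3]
width: 0.336
```

```bash
python3 go.py 503.7 60.6 90 -6.1;  cat > m3.py <<'E'
from fit import *
import sys
k=sys.argv[1]
V={'top':snap('top',f'top{k}.png'),'side':snap('side',f'side{k}.png')}
s=manip.sense(); p=s['ee_pos']; w,x,y,z=s['eef_rot']; Rt=R.from_quat([x,y,z,w]).as_matrix()
th=np.arctan2(Rt[1,0],Rt[0,0])+np.pi/2
z0=float(sys.argv[2]) if len(sys.argv)>2 else p[2]-.042
g=[p[0]+.03*np.cos(th),p[1]+.03*np.sin(th),th]
print('guess',np.round(np.array(g[:2])*1000,1),np.degrees(th),'z0',z0)
F=[PAL[i] for i in (2,3,4,5,6,7)]+PALX[:4]
M=np.array([.5207,.2197,np.radians(83.9)])
def inM(q):
    c,s=np.cos(M[2]),np.sin(M[2]); d=q[:2]-M[:2]; print('  in machine',np.round([1000*(c*d[0]+s*d[1]),1000*(-s*d[0]+c*d[1]),np.degrees(q[2]-M[2])],2))
for vs in (['top'],['side'],['top','side']):
    q=fit({v:V[v] for v in vs},F,g,z0=z0); inM(q)
x0,y0=[int(v) for v in proj('side',[[q[0],q[1],z0]])[0]]
draw('side',V['side'],F,q,f's{k}.png',(x0-90,y0-70,x0+90,y0+70),z0=z0)
x0,y0=[int(v) for v in proj('top',[[q[0],q[1],z0]])[0]]
draw('top',V['top'],F,q,f't{k}.png',(x0-90,y0-70,x0+90,y0+70),z0=z0)
a=cv2.imread(f'pics/s{k}.png');b=cv2.imread(f'pics/t{k}.png');cv2.imwrite(f'pics/st{k}.png',cv2.resize(np.hstack([a,b]),(800,311)))
E
python3 m3.py 3
```

```text
t 5.40 pos mm [503.6  52.2 131.2] th -6.33 tiltz [-0.001 -0.    -1.   ] F [ 0.3  0.9 -3.3] w 0.336 q [ 0.05  0.07  2.09 -0.    0.98  0.16]
to 503.7 60.6 90.0 -6.1 -> offset [-0.0027, -0.0279, 0.1374] yaw -0.0019  mm [-0.8 -8.4 41.2] rows 1.0
guess [507.4  82.1] 83.66016632827744 z0 0.08970125809089916
pose [517.5  97.3] 84.21 n 52 med|r| 0.89
  in machine [-122.06   -9.88    0.31]
pose [507.5  82.2] 84.19 n 124 med|r| 0.26
  in machine [-138.11   -1.48    0.29]
pose [507.1  82.3] 83.86 n 174 med|r| 0.32
  in machine [-1.3806e+02 -1.0400e+00 -4.0000e-02]
```

View pics/st3.png

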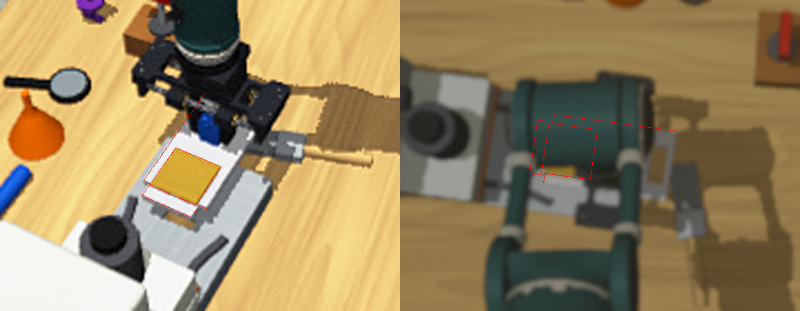

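```bash
python3 go.py 504.8 70.6 87 -6.1
```

```text
t 5.50 pos mm [504.1  52.3 131.7] th -6.34 tiltz [-0. -0. -1.] F [-0.1 -0.4 -3.8] w 0.339 q [ 0.05  0.07  2.09 -0.    0.98  0.17]
to 504.8 70.6 87.0 -6.1 -> offset [-0.0044, -0.061, 0.149] yaw -0.002  mm [ -1.3 -18.3  44.7] rows 1.2
```

Call:
jog_arm([
  {"offset": [-0.004, -0.03, 0.03], "yaw": -0.002},
  {"offset": [-0.004, -0.06, 0.08], "yaw": -0.002},
  {"offset": [-0.004, -0.061, 0.12], "yaw": -0.002},
  {"offset": [-0.004, -0.061, 0.148], "yaw": -0.002},
  {"offset": [-0.004, -0.061, 0.148], "yaw": -0.002},
])

```text
time_s: 5.92
ee_pos: [0.503, 0.0712, 0.0847]
eef_rot: [0.0, 0.999, -0.052, -0.003]
ft_force: [-0.5, -0.7, -3.8]
width: 0.334
```

Call:
jog_arm([
  {"offset": [0, 0, 0.0], "yaw": 0},
  {"offset": [0, 0, 0.0], "yaw": 0},
])

```text
time_s: 6.08
ee_pos: [0.5056, 0.0712, 0.0876]
eef_rot: [0.0, 0.999, -0.053, 0.0]
ft_force: [0.2, 0.4, -3.1]
width: 0.337
```

```bash
python3 go.py 504.8 70.6 82 -6.1
```

```text
t 6.08 pos mm [505.6  71.2  87.6] th -6.05 tiltz [ 0. -0. -1.] F [ 0.2  0.4 -3.1] w 0.337 q [ 0.09  0.14  2.11 -0.    0.89  0.2 ]
to 504.8 70.6 82.0 -6.1 -> offset [-0.0023, 0.0023, 0.0187] yaw 0.0004  mm [-0.7  0.7  5.6] rows 0.1
```

Call:
jog_arm([
  {"offset": [-0.003, 0, 0.006], "yaw": 0},
  {"offset": [-0.003, 0, 0.012], "yaw": 0},
  {"offset": [-0.003, 0, 0.018], "yaw": 0},
  {"offset": [-0.003, 0, 0.018], "yaw": 0},
])

```text
time_s: 6.42
ee_pos: [0.5045, 0.0714, 0.082]
eef_rot: [-0.0, 0.999, -0.053, 0.0]
ft_force: [-0.3, 0.2, -3.1]
width: 0.333
```

```bash
python3 go.py 504.8 70.6 82 -6.1; python3 m3.py 4
```

```text
t 6.42 pos mm [504.5  71.4  82. ] th -6.05 tiltz [ 0.  0. -1.] F [-0.3  0.2 -3.1] w 0.333 q [0.09 0.14 2.12 0.   0.88 0.2 ]
to 504.8 70.6 82.0 -6.1 -> offset [0.0014, 0.0025, 0.0001] yaw 0.0004  mm [0.4 0.8 0. ] rows 0.0
guess [507.7 101.3] 83.95804966322238 z0 0.0402036582957846
pose [514.5 121.3] 83.24 n 62 med|r| 0.97
  in machine [-98.54  -4.29  -0.66]
pose [507.7 101.2] 83.89 n 126 med|r| 0.28
  in machine [-1.1925e+02  3.2000e-01 -1.0000e-02]
pose [507.9 101.3] 83.94 n 174 med|r| 0.34
  in machine [-1.1908e+02  1.1000e-01  4.0000e-02]
```

View pics/st4.png

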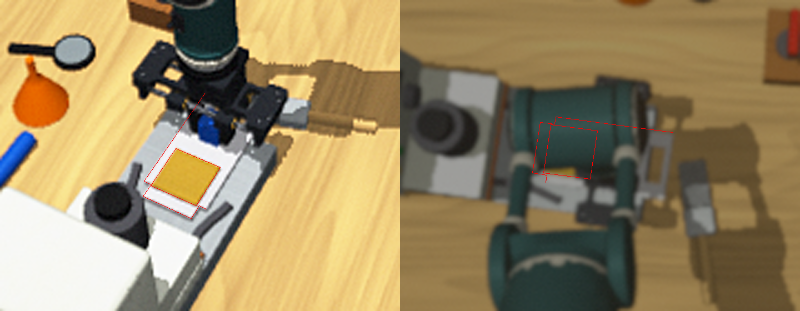

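Call:
jog_arm([
  {"offset": [0, 0, 0.003], "yaw": 0},
  {"offset": [0, 0, 0.003], "yaw": 0},
  {"offset": [0, 0, 0.003], "yaw": 0},
])

```text
time_s: 6.77
ee_pos: [0.5046, 0.0715, 0.0818]
eef_rot: [0.0, 0.999, -0.053, 0.0]
ft_force: [-1.9, -0.6, 3.2]
width: 0.337
```

```bash
python3 go.py 504.8 70.6 82 -6.1
```

```text
t 6.77 pos mm [504.6  71.5  81.8] th -6.03 tiltz [ 0. -0. -1.] F [-1.9 -0.6  3.2] w 0.337 q [ 0.09  0.14  2.12 -0.    0.88  0.2 ]
to 504.8 70.6 82.0 -6.1 -> offset [0.0008, 0.0028, -0.0005] yaw 0.0006  mm [ 0.2  0.8 -0.2] rows 0.0
```

Call:
jog_arm([
  {"offset": [0, 0, 0], "yaw": 0},
  {"offset": [0, 0, 0], "yaw": 0},
  {"offset": [0, 0, 0], "yaw": 0},
], claw=-0.1)

```text
time_s: 7.02
ee_pos: [0.5049, 0.0716, 0.0814]
eef_rot: [-0.0, 0.999, -0.053, 0.001]
ft_force: [1.1, -0.4, -0.2]
width: 0.448
```

Call:
jog_arm([
  {"offset": [0, 0, 0], "yaw": 0},
  {"offset": [0, 0, 0], "yaw": 0},
  {"offset": [0, 0, 0], "yaw": 0},
  {"offset": [0, 0, 0], "yaw": 0},
], claw=-1, squeeze=35)

```text
time_s: 7.35
ee_pos: [0.5047, 0.0715, 0.0812]
eef_rot: [-0.0, 0.999, -0.053, 0.0]
ft_force: [1.4, 0.0, 0.0]
width: 0.338
```

```bash
python3 go.py 508.5 105.4 82 -6.1;python3 go.py 516.8 183 81.5 -6.1
```

```text
t 7.35 pos mm [504.7  71.5  81.2] th -6.04 tiltz [ 0.  0. -1.] F [1.4 0.  0. ] w 0.338 q [0.09 0.14 2.12 0.   0.88 0.2 ]
to 508.5 105.4 82.0 -6.1 -> offset [0.0008, -0.1137, -0.0027] yaw 0.0005  mm [  0.3 -34.1  -0.8] rows 0.8
t 7.35 pos mm [504.7  71.5  81.2] th -6.04 tiltz [ 0.  0. -1.] F [1.4 0.  0. ] w 0.338 q [0.09 0.14 2.12 0.   0.88 0.2 ]
to 516.8 183.0 81.5 -6.1 -> offset [0.0011, -0.3738, -0.001] yaw 0.0005  mm [   0.3 -112.1   -0.3] rows 2.7
```

Call:
jog_arm([
  {"offset": [0, -0.025, 0], "yaw": 0},
  {"offset": [0, -0.06, 0], "yaw": 0},
  {"offset": [0.001, -0.1, 0], "yaw": 0},
  {"offset": [0.001, -0.14, 0], "yaw": 0},
  {"offset": [0.001, -0.14, 0], "yaw": 0},
])

```text
time_s: 7.77
ee_pos: [0.5095, 0.1161, 0.0812]
eef_rot: [-0.001, 0.999, -0.052, 0.0]
ft_force: [0.8, 2.3, 0.4]
width: 0.338
```

```bash
python3 go.py 516.8 183 81.2 -6.1; python3 m3.py 5 .04
```

```text
t 7.77 pos mm [509.5 116.1  81.2] th -5.96 tiltz [ 0.001  0.002 -1.   ] F [0.8 2.3 0.4] w 0.338 q [0.18 0.17 2.09 0.   0.88 0.28]
to 516.8 183.0 81.2 -6.1 -> offset [0.0011, -0.2243, 0.0004] yaw 0.0012  mm [  0.3 -67.3   0.1] rows 1.6
guess [512.4 144.8] 84.05423116566679 z0 0.04
pose [514.5 132.1] 85.67 n 51 med|r| 0.97
  in machine [-87.78  -3.13   1.77]
pose [509.1 141.7] 79.81 n 110 med|r| 0.86
  in machine [-78.81   3.21  -4.09]
pose [508.  141.5] 78.38 n 146 med|r| 0.72
  in machine [-79.1    4.32  -5.52]
```

```bash
python3 - <<'E'
import cv2
cv2.imwrite('pics/s5c.png',cv2.resize(cv2.imread('pics/side5.png')[200:320,220:380],None,fx=5,fy=5,interpolation=2))
E
```

```text
(no output)
```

View pics/s5c.png

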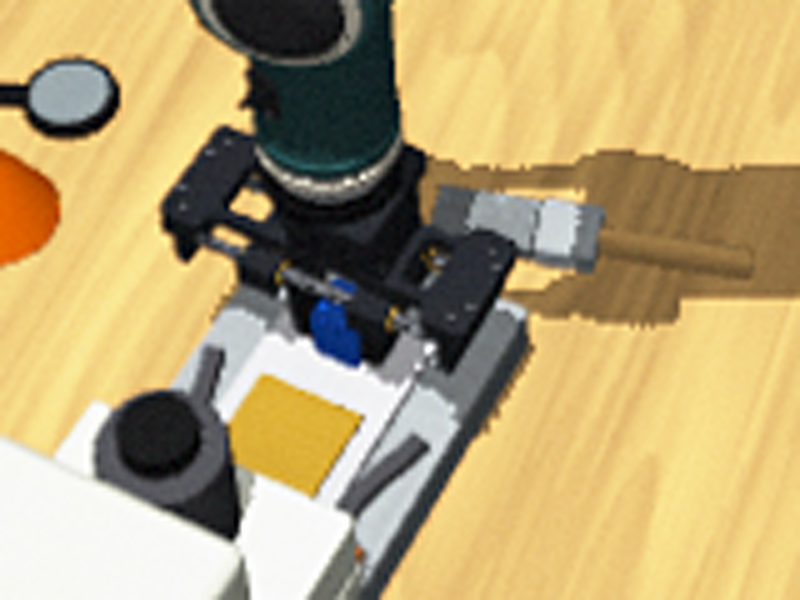

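Call:
jog_arm([
  {"offset": [0, -0.03, 0], "yaw": 0},
  {"offset": [0, -0.06, 0], "yaw": 0},
  {"offset": [0, -0.1, 0], "yaw": 0},
  {"offset": [0, -0.13, 0], "yaw": 0},
  {"offset": [0, -0.13, 0], "yaw": 0},
])

```text
time_s: 8.28
ee_pos: [0.5136, 0.1542, 0.0812]
eef_rot: [-0.001, 0.999, -0.052, 0.0]
ft_force: [1.1, 1.9, -0.3]
width: 0.336
```

```bash
python3 go.py 516.8 183 81.2 -6.1
```

```text
t 8.28 pos mm [513.6 154.2  81.2] th -6.00 tiltz [ 0.001  0.002 -1.   ] F [ 1.1  1.9 -0.3] w 0.336 q [0.24 0.19 2.06 0.   0.89 0.35]
to 516.8 183.0 81.2 -6.1 -> offset [0.0007, -0.0964, 0.0001] yaw 0.0009  mm [  0.2 -28.9   0. ] rows 0.7
```

Call:
jog_arm([
  {"offset": [0, -0.025, 0], "yaw": 0},
  {"offset": [0, -0.05, 0], "yaw": 0},
  {"offset": [0, -0.075, 0], "yaw": 0},
  {"offset": [0, -0.095, 0], "yaw": 0},
  {"offset": [0, -0.095, 0], "yaw": 0},
])

```text
time_s: 8.7
ee_pos: [0.5165, 0.182, 0.0812]
eef_rot: [-0.001, 0.999, -0.053, 0.0]
ft_force: [-0.2, 2.4, 0.8]
width: 0.338
```

```bash
python3 go.py 517.5 189.9 81.2 -6.1
```

```text
t 8.70 pos mm [516.5 182.   81.2] th -6.03 tiltz [ 0.     0.002 -1.   ] F [-0.2  2.4  0.8] w 0.338 q [0.29 0.21 2.04 0.   0.89 0.4 ]
to 517.5 189.9 81.2 -6.1 -> offset [0.0006, -0.0267, 0.0001] yaw 0.0006  mm [ 0.2 -8.   0. ] rows 0.2
```

Call:
jog_arm([
  {"offset": [0, -0.01, 0], "yaw": 0},
  {"offset": [0, -0.02, 0], "yaw": 0},
  {"offset": [0, -0.024, 0], "yaw": 0},
  {"offset": [0, -0.027, 0], "yaw": 0},
  {"offset": [0, -0.027, 0], "yaw": 0},
])

```text
time_s: 9.12
ee_pos: [0.5171, 0.1884, 0.0812]
eef_rot: [0.0, 0.999, -0.053, -0.0]
ft_force: [-0.2, -2.5, 1.7]
width: 0.34
```

Call:
jog_arm([
  {"offset": [0, -0.003, 0], "yaw": 0},
  {"offset": [0, -0.006, 0], "yaw": 0},
  {"offset": [0, -0.006, 0], "yaw": 0},
])

```text
time_s: 9.37
ee_pos: [0.5173, 0.1902, 0.0812]
eef_rot: [-0.0, 0.999, -0.053, -0.0]
ft_force: [-0.8, -3.8, 2.7]
width: 0.34
```

```bash
python3 go.py 517.5 189.9 81.2 -6.1
```

```text
t 9.37 pos mm [517.3 190.2  81.2] th -6.05 tiltz [-0.  0. -1.] F [-0.8 -3.8  2.7] w 0.340 q [0.31 0.22 2.03 0.   0.89 0.41]
to 517.5 189.9 81.2 -6.1 -> offset [0.0008, 0.0009, 0.0] yaw 0.0005  mm [0.2 0.3 0. ] rows 0.0
```

Call:
jog_arm([
  {"offset": [0, -0.003, 0], "yaw": 0},
  {"offset": [0, -0.006, 0], "yaw": 0},
  {"offset": [0, -0.006, 0], "yaw": 0},
])

```text
time_s: 9.62
ee_pos: [0.5174, 0.1909, 0.0812]
eef_rot: [0.001, 0.999, -0.052, -0.0]
ft_force: [-1.2, -8.0, 3.9]
width: 0.336
```

```bash
python3 go.py 517.5 189.9 81.2 -6.1
```

```text
t 9.62 pos mm [517.4 190.9  81.2] th -6.00 tiltz [-0.    -0.002 -1.   ] F [-1.2 -8.   3.9] w 0.336 q [ 0.31  0.22  2.03 -0.    0.9   0.42]
to 517.5 189.9 81.2 -6.1 -> offset [0.0007, 0.0033, -0.0] yaw 0.0008  mm [ 0.2  1.  -0. ] rows 0.0
```

Call:
jog_arm([
  {"offset": [0, -0.004, 0], "yaw": 0},
  {"offset": [0, -0.008, 0], "yaw": 0},
  {"offset": [0, -0.008, 0], "yaw": 0},
])

```text
time_s: 9.87
ee_pos: [0.5174, 0.1911, 0.0812]
eef_rot: [0.003, 0.999, -0.052, -0.001]
ft_force: [-0.8, -17.1, 6.9]
width: 0.334
```

```bash
python3 go.py 517.5 189.9 81.2 -6.1; python3 m3.py 6 .04; python3 - <<'E'
import cv2,numpy as np
a=cv2.resize(cv2.imread('pics/side6.png')[190:310,220:360],None,fx=4,fy=4,interpolation=2)
cv2.imwrite('pics/s6c.png',a)
E
```

```text
t 9.87 pos mm [517.4 191.1  81.2] th -5.95 tiltz [-0.001 -0.006 -1.   ] F [ -0.8 -17.1   6.9] w 0.334 q [ 0.31  0.22  2.03 -0.01  0.9   0.42]
to 517.5 189.9 81.2 -6.1 -> offset [0.0007, 0.0039, -0.0001] yaw 0.0012  mm [ 0.2  1.2 -0. ] rows 0.0
guess [520.5 220.9] 84.0336309506025 z0 0.04
pose [531.7 237.3] 87.19 n 53 med|r| 0.68
  in machine [18.68 -9.06  3.29]
pose [518.4 192.2] 73.18 n 90 med|r| 0.85
  in machine [-27.56  -0.65 -10.72]
pose [515.2 227.2] 71.47 n 119 med|r| 1.19
  in machine [  6.85   6.29 -12.43]
```

View pics/s6c.png

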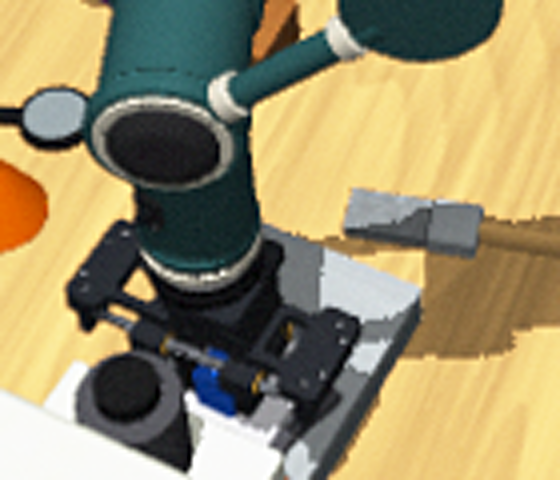

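Call:
jog_arm([
  {"offset": [0, 0, 0], "yaw": 0},
  {"offset": [0, 0, 0], "yaw": 0},
  {"offset": [0, 0, 0], "yaw": 0},
  {"offset": [0, 0, 0], "yaw": 0},
  {"offset": [0, 0, 0], "yaw": 0},
], claw=0.4)

```text
time_s: 10.38
ee_pos: [0.5176, 0.1949, 0.081]
eef_rot: [-0.0, 0.999, -0.052, -0.0]
ft_force: [1.0, 0.1, 0.4]
width: 0.683
```

Call:
jog_arm([
  {"offset": [0, 0.012, -0.05], "yaw": 0},
  {"offset": [0, 0.012, -0.15], "yaw": 0},
  {"offset": [0, 0.012, -0.28], "yaw": 0},
  {"offset": [0, 0.06, -0.4], "yaw": 0},
  {"offset": [0, 0.15, -0.45], "yaw": 0},
])

```text
time_s: 10.8
ee_pos: [0.5158, 0.1521, 0.2219]
eef_rot: [-0.002, 0.999, -0.051, 0.004]
ft_force: [1.2, -0.2, 0.6]
width: 0.698
```

```bash
python3 go.py 668.5 -151.2 200 -92.5
```

```text
t 10.80 pos mm [515.8 152.1 221.9] th -5.86 tiltz [ 0.008  0.003 -1.   ] F [ 1.2 -0.2  0.6] w 0.698 q [0.24 0.03 1.95 0.   1.15 0.34]
to 668.5 -151.2 200.0 -92.5 -> offset [0.6089, 0.9539, 0.0739] yaw 0.722  mm [182.7 286.2  22.2] rows 12.1
```

Call:
jog_arm([
  {"offset": [0.61, 0.95, 0.05], "yaw": 0.722},
  {"offset": [0.61, 0.95, 0.05], "yaw": 0.722},
  {"offset": [0.61, 0.95, 0.05], "yaw": 0.722},
  {"offset": [0.61, 0.95, 0.05], "yaw": 0.722},
  {"offset": [0.61, 0.95, 0.05], "yaw": 0.722},
], claw=0.2)

```text
time_s: 11.22
ee_pos: [0.6071, -0.0377, 0.2071]
eef_rot: [-0.0, 0.933, -0.36, 0.0]
ft_force: [-0.0, 1.1, 0.3]
width: 0.602
```

```bash
python3 go.py 668.5 -151.2 200 -92.5
```

```text
t 11.22 pos mm [607.1 -37.7 207.1] th -42.17 tiltz [ 0.001  0.    -1.   ] F [-0.   1.1  0.3] w 0.602 q [-0.1   0.18  1.81  0.    1.15  0.63]
to 668.5 -151.2 200.0 -92.5 -> offset [0.4057, 0.1429, 0.0236] yaw 0.4194  mm [121.7  42.9   7.1] rows 7.0
```

Call:
jog_arm([
  {"offset": [0.406, 0.143, 0.01], "yaw": 0.419},
  {"offset": [0.406, 0.143, 0.01], "yaw": 0.419},
  {"offset": [0.406, 0.143, 0.01], "yaw": 0.419},
  {"offset": [0.406, 0.143, 0.01], "yaw": 0.419},
  {"offset": [0.406, 0.143, 0.01], "yaw": 0.419},
])

```text
time_s: 11.63
ee_pos: [0.6696, -0.1524, 0.2031]
eef_rot: [-0.0, 0.776, -0.631, 0.0]
ft_force: [-0.0, 0.3, 0.0]
width: 0.595
```

```bash
python3 go.py 668.5 -151.2 200 -92.5; cat > m7.py <<'E'
from fit import *
import sys
k=sys.argv[1]
V={'top':snap('top',f'top{k}.png'),'side':snap('side',f'side{k}.png')}
M=np.array([.5207,.2197,np.radians(83.9)])
SL=PAL[0:1]+PALX[4:]
for vs in (['top'],['side'],['top','side']):
    q=fit({v:V[v] for v in vs},SL,M,z0=.04,rng=4)
    c,s=np.cos(M[2]),np.sin(M[2]); d=q[:2]-M[:2]; print('  in machine',np.round([1000*(c*d[0]+s*d[1]),1000*(-s*d[0]+c*d[1]),np.degrees(q[2]-M[2])],2))
draw('side',V['side'],SL,q,f's{k}.png',(220,220,350,320),z0=.04,k=4)
draw('top',V['top'],SL,q,f't{k}.png',(180,140,310,240),z0=.04,k=4)
a=cv2.imread(f'pics/s{k}.png');b=cv2.imread(f'pics/t{k}.png');cv2.imwrite(f'pics/st{k}.png',cv2.resize(np.hstack([a,b]),(800,308)))
E
python3 m7.py 7
```

```text
t 11.63 pos mm [ 669.6 -152.4  203.1] th -78.20 tiltz [ 0. -0. -1.] F [-0.   0.3  0. ] w 0.595 q [-0.26  0.33  1.64 -0.    1.18  1.1 ]
to 668.5 -151.2 200.0 -92.5 -> offset [-0.0047, 0.0028, 0.0103] yaw 0.1192  mm [-1.4  0.8  3.1] rows 2.0
pose [520.7 220.3] 83.37 n 53 med|r| 0.51
  in machine [ 0.6   0.09 -0.53]
pose [521.5 219. ] 83.42 n 43 med|r| 0.23
  in machine [-0.59 -0.87 -0.48]
pose [521.4 219.7] 83.57 n 95 med|r| 0.26
  in machine [ 0.04 -0.69 -0.33]
```

View pics/st7.png

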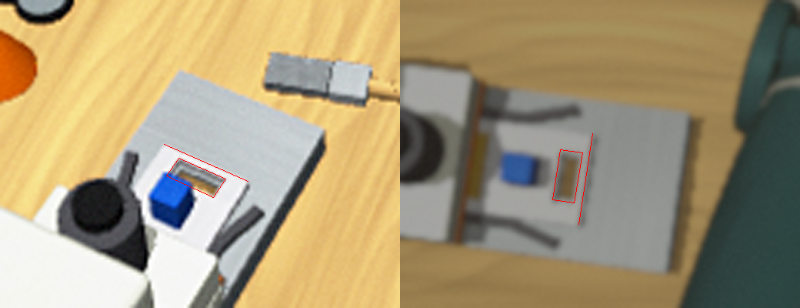

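Call:
jog_arm([
  {"offset": [-0.004, 0.003, 0.03], "yaw": 0.119},
  {"offset": [-0.004, 0.003, 0.06], "yaw": 0.119},
  {"offset": [-0.004, 0.003, 0.1], "yaw": 0.119},
  {"offset": [-0.004, 0.003, 0.1], "yaw": 0.119},
])

```text
time_s: 12.07
ee_pos: [0.6656, -0.1473, 0.1708]
eef_rot: [-0.001, -0.698, 0.717, 0.002]
ft_force: [-0.7, -0.2, 0.1]
width: 0.603
```

```bash
python3 go.py 668.5 -151.2 121 -92.5; python3 - <<'E'
from h import *
snap('side','side8.png');snap('top','top8.png')
a=cv2.imread('pics/side8.png')[120:240,210:340];b=cv2.imread('pics/top8.png')[90:210,280:410]
cv2.imwrite('pics/st8.png',cv2.resize(np.hstack([a,b]),None,fx=3,fy=3,interpolation=2))
E
```

```text
t 12.07 pos mm [ 665.6 -147.3  170.8] th -91.54 tiltz [-0.005  0.001 -1.   ] F [-0.7 -0.2  0.1] w 0.603 q [-0.25  0.35  1.67  0.    1.13  1.34]
to 668.5 -151.2 121.0 -92.5 -> offset [0.0128, -0.0107, 0.1659] yaw 0.008  mm [ 3.9 -3.2 49.8] rows 1.2
```

View pics/st8.png

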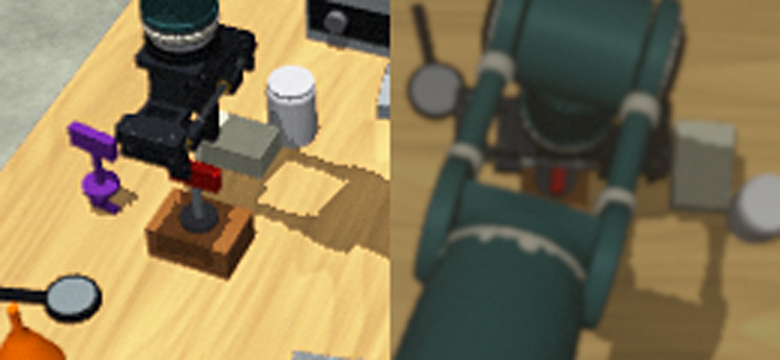

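Call:
jog_arm([
  {"offset": [0.0, 0.0, 0], "yaw": 0.0},
  {"offset": [0, 0, 0], "yaw": 0.0},
])

```text
time_s: 12.33
ee_pos: [0.6679, -0.1485, 0.1747]
eef_rot: [0.0, -0.696, 0.718, -0.001]
ft_force: [-0.1, 0.1, 1.0]
width: 0.6
```

```bash
python3 go.py 668.5 -151.2 121 -92.5
```

```text
t 12.33 pos mm [ 667.9 -148.5  174.7] th -91.82 tiltz [ 0.001 -0.    -1.   ] F [-0.1  0.1  1. ] w 0.600 q [-0.26  0.34  1.67  0.    1.13  1.35]
to 668.5 -151.2 121.0 -92.5 -> offset [0.0089, -0.0022, 0.1791] yaw 0.0057  mm [ 2.7 -0.7 53.7] rows 1.3
```

Call:
jog_arm([
  {"offset": [0.009, -0.002, 0.04], "yaw": 0.0055},
  {"offset": [0.009, -0.002, 0.09], "yaw": 0.0055},
  {"offset": [0.009, -0.002, 0.14], "yaw": 0.0055},
  {"offset": [0.009, -0.002, 0.178], "yaw": 0.0055},
  {"offset": [0.009, -0.002, 0.178], "yaw": 0.0055},
])

```text
time_s: 12.75
ee_pos: [0.6648, -0.1506, 0.1152]
eef_rot: [-0.002, -0.691, 0.723, 0.003]
ft_force: [-0.2, 0.4, -0.6]
width: 0.598
```

Call:
jog_arm([
  {"offset": [0.0, 0.0, 0], "yaw": 0.0},
  {"offset": [0, 0, 0], "yaw": 0.0},
])

```text
time_s: 12.92
ee_pos: [0.6679, -0.1513, 0.1202]
eef_rot: [-0.0, -0.691, 0.723, 0.0]
ft_force: [0.4, 0.4, 0.0]
width: 0.598
```

```bash
python3 go.py 668.5 -151.2 121 -92.5
```

```text
t 12.92 pos mm [ 667.9 -151.3  120.2] th -92.59 tiltz [-0.  0. -1.] F [0.4 0.4 0. ] w 0.598 q [-0.26  0.4   1.71  0.    1.04  1.36]
to 668.5 -151.2 121.0 -92.5 -> offset [-0.0005, -0.002, -0.0027] yaw -0.0008  mm [-0.1 -0.6 -0.8] rows 0.0
```

Call:
jog_arm([
  {"offset": [0, -0.002, 0], "yaw": 0},
  {"offset": [0, -0.002, 0], "yaw": 0},
  {"offset": [0, -0.002, 0], "yaw": 0},
  {"offset": [0, -0.002, 0], "yaw": 0},
  {"offset": [0, -0.002, 0], "yaw": 0},
], claw=-1, squeeze=30)

```text
time_s: 13.33
ee_pos: [0.6687, -0.1514, 0.1211]
eef_rot: [0.0, -0.691, 0.723, -0.0]
ft_force: [0.9, 0.9, -0.0]
width: 0.247
```

Call:
jog_arm([
  {"offset": [0, 0, 0], "yaw": 0},
  {"offset": [0, 0, 0], "yaw": 0},
  {"offset": [0, 0, 0], "yaw": 0},
  {"offset": [0, 0, 0], "yaw": 0},
], squeeze=45)

```text
time_s: 13.67
ee_pos: [0.6685, -0.1514, 0.1208]
eef_rot: [0.0, -0.691, 0.723, -0.0]
ft_force: [-0.9, 0.6, 1.2]
width: 0.151
```

```bash
python3 go.py 668.5 -151.2 121 -92.5
```

```text
t 13.67 pos mm [ 668.5 -151.4  120.8] th -92.60 tiltz [ 0. -0. -1.] F [-0.9  0.6  1.2] w 0.151 q [-0.26  0.4   1.71 -0.    1.04  1.36]
to 668.5 -151.2 121.0 -92.5 -> offset [-0.0008, 0.0002, -0.0006] yaw -0.0008  mm [-0.2  0.1 -0.2] rows 0.0
```

Call:
jog_arm([
  {"offset": [0, 0, -0.02], "yaw": 0},
  {"offset": [0, 0, -0.06], "yaw": 0},
  {"offset": [0, 0, -0.11], "yaw": 0},
  {"offset": [0, 0, -0.17], "yaw": 0},
  {"offset": [0, 0, -0.24], "yaw": 0},
])

```text
time_s: 14.08
ee_pos: [0.668, -0.1512, 0.1935]
eef_rot: [-0.0, -0.691, 0.723, 0.001]
ft_force: [0.7, -0.3, -2.1]
width: 0.15
```

Call:
jog_arm([
  {"offset": [0, 0, -0.05], "yaw": 0},
  {"offset": [0, 0, -0.12], "yaw": 0},
  {"offset": [0, 0, -0.14], "yaw": 0},
  {"offset": [0, 0, -0.14], "yaw": 0},
])

```text
time_s: 14.42
ee_pos: [0.6704, -0.1518, 0.2389]
eef_rot: [0.002, -0.691, 0.723, -0.003]
ft_force: [0.0, 0.2, -1.9]
width: 0.155
```

```bash
python3 go.py 513 148.1 225 -96.1;  python3 - <<'E'
from h import *
snap('side','side9.png');snap('top','top9.png')
a=cv2.imread('pics/side9.png')[90:240,200:340]
cv2.imwrite('pics/st9.png',cv2.resize(a,None,fx=4,fy=4,interpolation=2))
E
```

```text
t 14.42 pos mm [ 670.4 -151.8  238.9] th -92.59 tiltz [ 0.007 -0.002 -1.   ] F [ 0.   0.2 -1.9] w 0.155 q [-0.26  0.3   1.61  0.    1.23  1.36]
to 513.0 148.1 225.0 -96.1 -> offset [-0.975, 0.5695, 0.0412] yaw 0.0292  mm [-292.5  170.9   12.4] rows 8.1
```

View pics/st9.png

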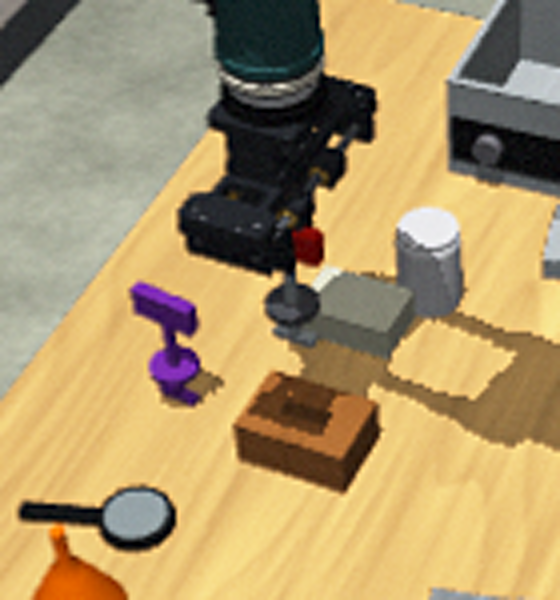

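Call:
jog_arm([
  {"offset": [-0.06, 0.04, 0], "yaw": 0},
  {"offset": [-0.16, 0.1, 0], "yaw": 0.01},
  {"offset": [-0.26, 0.16, 0.0], "yaw": 0.02},
  {"offset": [-0.36, 0.21, 0.01], "yaw": 0.029},
  {"offset": [-0.46, 0.27, 0.01], "yaw": 0.029},
])

```text
time_s: 14.93
ee_pos: [0.5918, -0.0087, 0.2289]
eef_rot: [-0.001, -0.668, 0.744, 0.001]
ft_force: [-0.1, 0.2, -3.5]
width: 0.153
```

Call:
jog_arm([
  {"offset": [-0.1, 0.04, 0], "yaw": 0},
  {"offset": [-0.2, 0.09, 0], "yaw": 0.0},
  {"offset": [-0.3, 0.14, 0.0], "yaw": 0.0},
  {"offset": [-0.38, 0.18, 0.0], "yaw": 0.0},
  {"offset": [-0.44, 0.22, 0.0], "yaw": 0.0},
])

```text
time_s: 15.35
ee_pos: [0.5402, 0.1303, 0.2296]
eef_rot: [-0.001, -0.669, 0.743, 0.001]
ft_force: [0.0, -0.1, -3.0]
width: 0.157
```

```bash
python3 go.py 513 148.1 225 -96.1
```

```text
t 15.35 pos mm [540.2 130.3 229.6] th -96.01 tiltz [-0.003  0.    -1.   ] F [ 0.  -0.1 -3. ] w 0.157 q [0.19 0.07 1.9  0.   1.18 1.87]
to 513.0 148.1 225.0 -96.1 -> offset [-0.0495, 0.0964, 0.0156] yaw 0.0007  mm [-14.8  28.9   4.7] rows 0.8
```

Call:
jog_arm([
  {"offset": [-0.03, 0.05, 0], "yaw": 0},
  {"offset": [-0.05, 0.09, 0], "yaw": 0.0},
  {"offset": [-0.05, 0.096, 0.01], "yaw": 0.0},
  {"offset": [-0.05, 0.096, 0.01], "yaw": 0.0},
  {"offset": [-0.05, 0.096, 0.01], "yaw": 0.0},
])

```text
time_s: 15.77
ee_pos: [0.515, 0.1454, 0.2281]
eef_rot: [-0.0, -0.668, 0.744, -0.0]
ft_force: [0.4, 0.2, -2.0]
width: 0.154
```

Call:
jog_arm([
  {"offset": [0, 0, 0], "yaw": 0},
  {"offset": [0, 0, 0], "yaw": 0.0},
])

```text
time_s: 15.93
ee_pos: [0.5158, 0.1455, 0.2287]
eef_rot: [0.0, -0.668, 0.744, -0.0]
ft_force: [-0.5, -0.1, -2.8]
width: 0.152
```

```bash
python3 go.py 513 148.1 165 -96.1;  python3 - <<'E'
from h import *
snap('side','side10.png');snap('top','top10.png')
a=cv2.imread('pics/side10.png')[170:320,210:370];b=cv2.imread('pics/top10.png')[120:270,170:330]
cv2.imwrite('pics/st10.png',cv2.resize(np.hstack([a,b]),None,fx=2.5,fy=2.5,interpolation=2))
E
```

```text
t 15.93 pos mm [515.8 145.5 228.7] th -96.16 tiltz [ 0.001 -0.    -1.   ] F [-0.5 -0.1 -2.8] w 0.152 q [ 0.23  0.03  1.94 -0.    1.17  1.91]
to 513.0 148.1 165.0 -96.1 -> offset [-0.0076, 0.0104, 0.2122] yaw -0.0005  mm [-2.3  3.1 63.7] rows 1.5
```

View pics/st10.png

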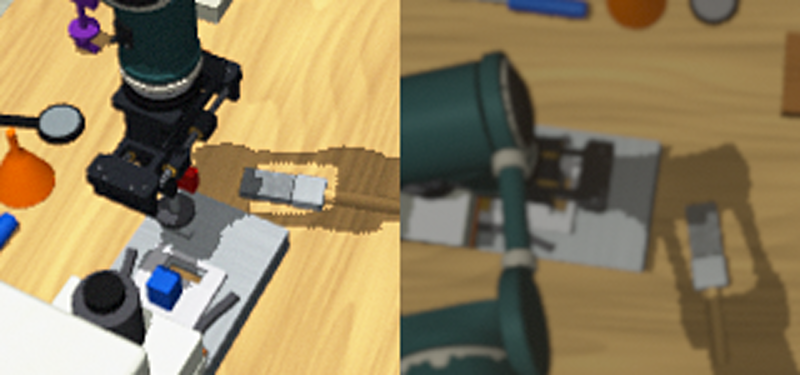

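Call:
jog_arm([
  {"offset": [-0.008, 0.01, 0.03], "yaw": 0},
  {"offset": [-0.008, 0.01, 0.08], "yaw": 0.0},
  {"offset": [-0.008, 0.01, 0.13], "yaw": 0.0},
  {"offset": [-0.008, 0.01, 0.18], "yaw": 0.0},
  {"offset": [-0.008, 0.01, 0.18], "yaw": 0.0},
])

```text
time_s: 16.45
ee_pos: [0.5097, 0.1485, 0.1705]
eef_rot: [-0.003, -0.669, 0.744, 0.002]
ft_force: [-0.8, -0.1, -3.1]
width: 0.151
```

Call:
jog_arm([
  {"offset": [0, 0, 0], "yaw": 0},
  {"offset": [0, 0, 0], "yaw": 0.0},
  {"offset": [0, 0, 0], "yaw": 0.0},
])

```text
time_s: 16.7
ee_pos: [0.5132, 0.1493, 0.1757]
eef_rot: [0.001, -0.669, 0.744, -0.0]
ft_force: [-0.3, 0.6, -2.7]
width: 0.153
```

```bash
python3 go.py 513 148.1 165 -96.1;  cat > m11.py <<'E'
from fit import *
import sys
k=sys.argv[1]
s=manip.sense();p=s['ee_pos']; w,x,y,z=s['eef_rot']; Rt=R.from_quat([x,y,z,w]).as_matrix(); Z=p[2]-.121+.008
th=np.arctan2(Rt[1,0],Rt[0,0])+np.pi/2
im=snap('side',f'side{k}.png')
a=np.linspace(0,2*np.pi,49); circ=np.c_[22*np.cos(a),22*np.sin(a)]
C=[seg((*circ[i],36),(*circ[i+1],36)) for i in range(48)]+poly([(-18,-5),(-18,5),(18,5),(18,-5)],10)+poly([(-18,-5),(-18,5),(18,5),(18,-5)],3)
box=(250,220,330,300)
draw('side',im,C,[p[0],p[1],th],f's{k}.png',box,z0=Z,k=8)
M=np.array([.5207,.2197,np.radians(83.9)])
draw('side',im,[],M,f'r{k}.png',box,k=8)
u=cv2.imread(f'pics/s{k}.png')
for P,z0,col in((PALX[4:],.04,(0,200,0)),(BED[3:],0,(255,0,255))):
  for a_,b_ in P:
    uv=(proj('side',world(M,np.array([a_,b_])+[0,0,z0]))-[250,220]+.5)*8-.5
    cv2.line(u,tuple(int(v) for v in uv[0]),tuple(int(v) for v in uv[1]),col,1)
cv2.imwrite(f'pics/s{k}.png',cv2.resize(u,(590,590)))
E
python3 m11.py 11
```

```text
t 16.70 pos mm [513.2 149.3 175.7] th -96.08 tiltz [ 0.002  0.    -1.   ] F [-0.3  0.6 -2.7] w 0.153 q [ 0.24  0.07  2.   -0.    1.07  1.91]
to 513.0 148.1 165.0 -96.1 -> offset [0.0041, 0.0005, 0.0356] yaw 0.0002  mm [ 1.2  0.1 10.7] rows 0.3
```

View pics/s11.png

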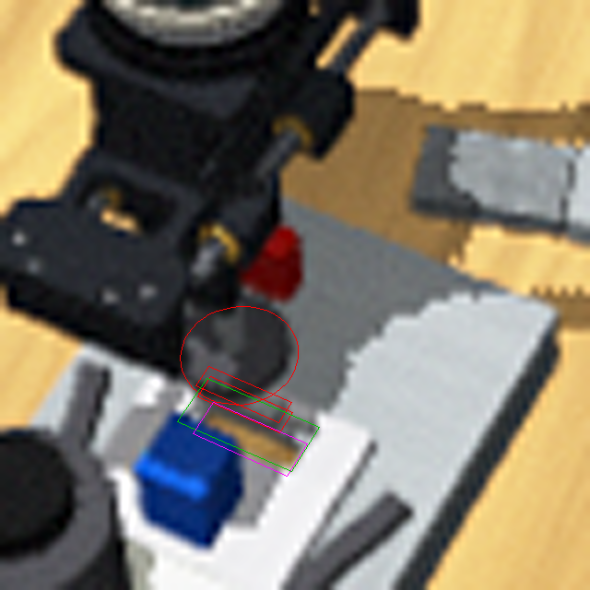

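View pics/r11.png

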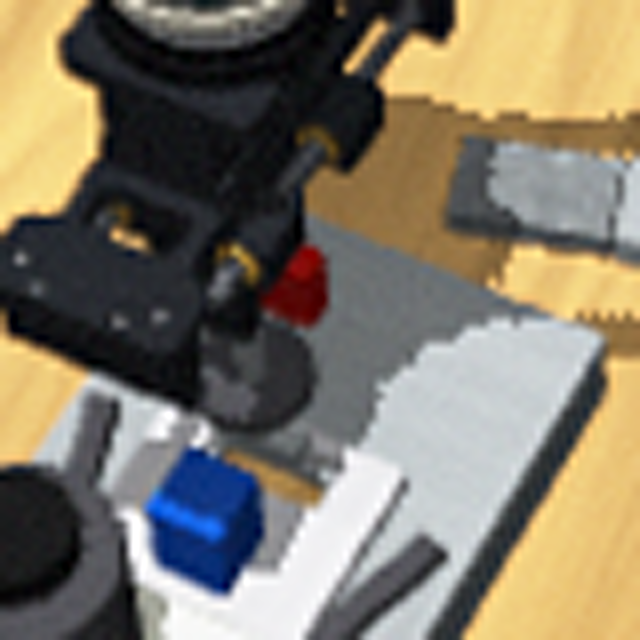

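```bash
cat > m12.py <<'E'
from fit import *
import sys
f=sys.argv[1]; px,py,pz,th=[float(v) for v in sys.argv[2:6]]
im=load(f); Z=pz/1000-.113+float(sys.argv[6])/1000 if len(sys.argv)>6 else pz/1000-.113
th=np.radians(th)+np.pi/2
G=gaussian_filter(im.astype(float),(.6,.6,0))
a=np.linspace(0,2*np.pi,145)
circ=np.c_[px/1000+.022*np.cos(a),py/1000+.022*np.sin(a),0*a+Z+.036]
c0=proj('side',[[px/1000,py/1000,Z+.036]])[0]
uv=proj('side',circ)
for i in range(0,144,4):
    n=uv[i]-c0;
    d=uv[(i+1)%144]-uv[i]; nn=np.array([d[1],-d[0]]);nn/=np.linalg.norm(nn)
    if nn@n<0: nn=-nn
    s=np.arange(-4,4.01,.25); pts=uv[i]+s[:,None]*nn
    v=np.stack([map_coordinates(G[:,:,c],[pts[:,1],pts[:,0]],order=1) for c in range(3)],-1)
    g=np.linalg.norm(np.gradient(v,.25,axis=0),axis=-1)
    ang=np.degrees(np.arctan2(nn[1],nn[0])); j=g.argmax()
    if -20<ang<130: print('img ang %4.0f off %.2f g %.0f in %s out %s'%(ang,s[j],g[j],v[max(j-5,0)].round().astype(int),v[min(j+5,32)].round().astype(int)))
for nm,v in (('mx',[np.cos(np.radians(83.9)),np.sin(np.radians(83.9)),0]),('my',[-np.sin(np.radians(83.9)),np.cos(np.radians(83.9)),0]),('z',[0,0,1])):
    b=np.array([px/1000,py/1000,Z+.036]); print(nm,'px per mm',(proj('side',[b+np.array(v)*.01])[0]-c0)/10)
E
python3 m12.py side11.png 513.2 149.3 175.7 -96.08
```

```text
img ang  126 off 4.00 g 136 in [165 170 181] out [ 53  80 136]
img ang  116 off 3.75 g 81 in [110 116 129] out [ 36  70 134]
img ang  107 off 3.50 g 69 in [98 87 76] out [ 41  64 117]
img ang   98 off 4.00 g 77 in [128 104  74] out [ 73  80 107]
img ang   89 off 4.00 g 45 in [119 100  73] out [126 107  86]
img ang   81 off -0.75 g 48 in [41 42 43] out [80 83 85]
img ang   73 off -0.75 g 67 in [42 43 45] out [ 98 102 104]
img ang   64 off -1.00 g 67 in [44 44 46] out [103 107 108]
img ang   55 off -1.00 g 68 in [43 42 45] out [114 119 121]
img ang   46 off -1.00 g 71 in [44 45 47] out [110 114 116]
img ang   36 off -1.00 g 64 in [40 42 43] out [104 109 112]
img ang   25 off -1.25 g 72 in [41 42 44] out [ 99 103 107]
img ang   14 off -1.25 g 69 in [43 43 46] out [101 104 107]
img ang    2 off -1.25 g 54 in [44 44 46] out [ 99 104 105]
img ang  -10 off -0.50 g 54 in [48 50 52] out [103 108 109]
mx px per mm [-0.18165138  0.27212497]
my px per mm [0.3165712  0.13649672]
z px per mm [-0.0227647  -0.20843482]
```

```bash
sed -i 's/if -20<ang<130: //' m12.py; python3 m12.py side0.png 669.5 -151.3 121 -92.5; python3 - <<'E'
import cv2
cv2.imwrite('pics/k0.png',cv2.resize(cv2.imread('pics/side0.png')[165:220,250:305],None,fx=10,fy=10,interpolation=2))
E
```

```text
img ang -150 off 0.75 g 54 in [79 77 80] out [160 102  52]
img ang -162 off 0.75 g 50 in [82 76 76] out [165 102  49]
img ang -175 off 0.25 g 53 in [79 75 77] out [159  99  47]
img ang  171 off 0.50 g 64 in [83 71 67] out [169 105  47]
img ang  157 off 0.25 g 59 in [73 67 66] out [165 101  47]
img ang  144 off 0.00 g 67 in [68 63 63] out [164 100  47]
img ang  133 off 0.25 g 62 in [70 59 54] out [167 103  50]
img ang  122 off -0.25 g 68 in [65 61 60] out [153  95  47]
img ang  113 off -0.25 g 58 in [61 57 57] out [159  98  48]
img ang  105 off 3.00 g 69 in [164 101  46] out [81 48 22]
img ang   97 off -0.25 g 74 in [64 57 56] out [161  99  46]
img ang   89 off -0.25 g 73 in [64 57 55] out [161  98  45]
img ang   82 off -0.25 g 78 in [59 52 51] out [166 103  48]
img ang   75 off -0.25 g 75 in [48 44 43] out [166 102  49]
img ang   67 off -0.25 g 70 in [57 50 47] out [168 104  49]
img ang   59 off -0.50 g 72 in [60 56 56] out [163 100  48]
img ang   50 off -0.25 g 69 in [59 50 46] out [167 102  49]
img ang   40 off -0.50 g 77 in [62 57 56] out [165 100  49]
img ang   29 off -0.75 g 65 
[... 457 characters left out ...]
]
img ang  -67 off 2.25 g 112 in [63 47 34] out [216 168  98]
img ang  -76 off 2.25 g 105 in [59 46 37] out [216 168  98]
img ang  -83 off 3.00 g 99 in [98 69 44] out [212 164  96]
img ang  -91 off 1.50 g 42 in [59 60 61] out [119  94  67]
img ang  -98 off 4.00 g 9 in [80 83 85] out [75 78 80]
img ang -105 off 4.00 g 36 in [82 75 70] out [98 79 64]
img ang -112 off 0.75 g 33 in [76 79 83] out [71 50 36]
img ang -120 off 4.00 g 41 in [83 51 25] out [107  64  30]
img ang -129 off 4.00 g 42 in [110  68  34] out [145  89  41]
img ang -139 off 1.25 g 40 in [83 79 81] out [154  96  45]
mx px per mm [-0.15193326  0.1947512 ]
my px per mm [0.25949349 0.09702233]
z px per mm [-0.0213454  -0.20796233]
```

View pics/k0.png

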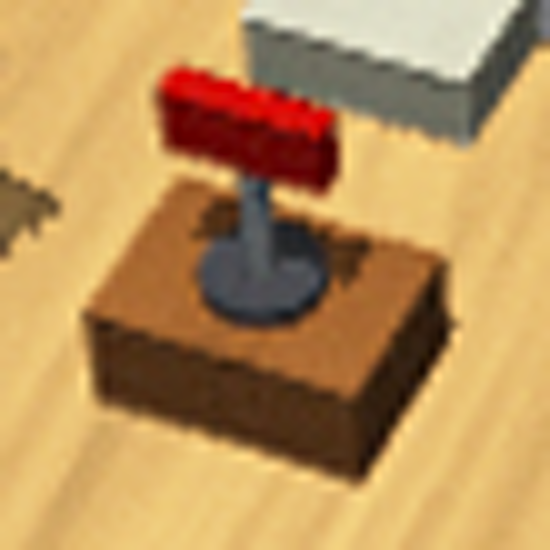

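```bash
cat > ov.py <<'E'
from fit import *
im=load('side11.png'); th=np.radians(-96.08)+np.pi/2
B=poly([(-30,-7),(-30,7),(30,7),(30,-7)],122)+poly([(-30,-7),(-30,7),(30,7),(30,-7)],92)
a=np.linspace(0,2*np.pi,49); c=np.c_[22*np.cos(a),22*np.sin(a)]
B+=[seg((*c[i],36),(*c[i+1],36)) for i in range(48)]
my=np.array([-np.sin(np.radians(83.9)),np.cos(np.radians(83.9))])
o=[]
for d in (0,-3.3):
    p=np.array([.5132,.1493])+my*d/1000
    draw('side',im,B,[p[0],p[1],th],'tmp.png',(255,235,305,285),z0=.0627,k=8); o.append(cv2.imread('pics/tmp.png'))
cv2.imwrite('pics/ov.png',np.hstack(o))
E
python3 ov.py
```

```text
(no output)
```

View pics/ov.png

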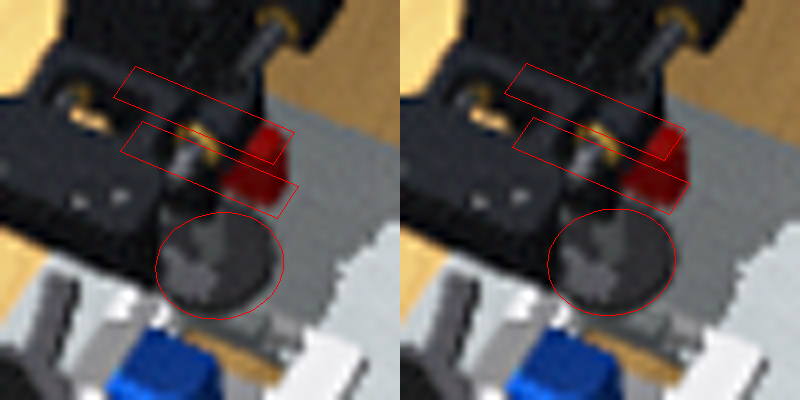

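```bash
python3 go.py 510 148.4 167 -96.1
```

```text
t 16.75 pos mm [513.2 149.3 175.8] th -96.08 tiltz [ 0.002  0.001 -1.   ] F [-0.4  0.3 -1.8] w 0.154 q [0.24 0.07 2.   0.   1.07 1.91]
to 510.0 148.4 167.0 -96.1 -> offset [0.0042, 0.0105, 0.0292] yaw 0.0002  mm [1.3 3.2 8.8] rows 0.2
```

Call:
jog_arm([
  {"offset": [0.004, 0.01, 0.01], "yaw": 0},
  {"offset": [0.004, 0.01, 0.025], "yaw": 0.0},
  {"offset": [0.004, 0.01, 0.025], "yaw": 0.0},
  {"offset": [0.004, 0.01, 0.025], "yaw": 0.0},
  {"offset": [0.004, 0.01, 0.025], "yaw": 0.0},
])

```text
time_s: 17.17
ee_pos: [0.5092, 0.1482, 0.167]
eef_rot: [-0.0, -0.669, 0.744, 0.0]
ft_force: [-0.2, -0.3, -2.7]
width: 0.153
```

```bash
python3 go.py 510 148.4 160 -96.1; sed -i 's/p\[0\],p\[1\],th\]/p[0]+.00298,p[1]-.00032,th]/' m11.py; python3 m11.py 12
```

```text
t 17.17 pos mm [509.2 148.2 167. ] th -96.08 tiltz [-0.  0. -1.] F [-0.2 -0.3 -2.7] w 0.153 q [0.24 0.07 2.01 0.   1.06 1.91]
to 510.0 148.4 160.0 -96.1 -> offset [-0.0009, -0.0026, 0.0232] yaw 0.0002  mm [-0.3 -0.8  7. ] rows 0.2
```

View pics/s12.png

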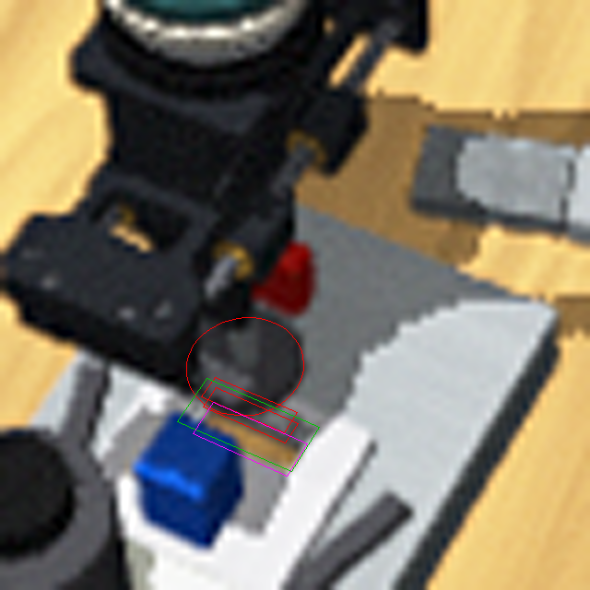

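Call:
jog_arm([
  {"offset": [-0.001, -0.003, 0.01], "yaw": 0},
  {"offset": [-0.001, -0.003, 0.02], "yaw": 0.0},
  {"offset": [-0.001, -0.003, 0.03], "yaw": 0.0},
  {"offset": [-0.001, -0.003, 0.036], "yaw": 0.0},
  {"offset": [-0.001, -0.003, 0.036], "yaw": 0.0},
])

```text
time_s: 17.63
ee_pos: [0.5097, 0.1483, 0.1554]
eef_rot: [-0.001, -0.669, 0.744, 0.0]
ft_force: [-0.4, -1.1, -2.6]
width: 0.153
```

```bash
python3 go.py 510 148.4 145 -96.1; python3 m11.py 13
```

```text
t 17.63 pos mm [509.7 148.3 155.4] th -96.07 tiltz [-0.001 -0.    -1.   ] F [-0.4 -1.1 -2.6] w 0.153 q [ 0.24  0.09  2.02 -0.    1.03  1.91]
to 510.0 148.4 145.0 -96.1 -> offset [-0.0005, -0.0011, 0.0347] yaw 0.0002  mm [-0.1 -0.3 10.4] rows 0.2
```

View pics/s13.png

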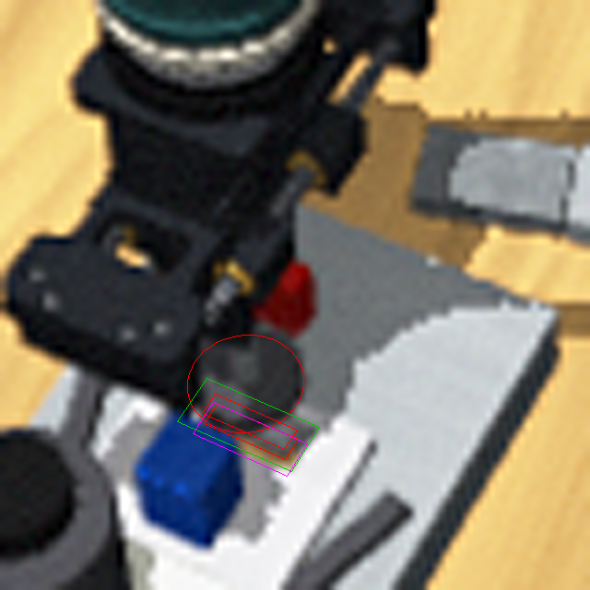

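Call:
jog_arm([
  {"offset": [-0.0005, -0.001, 0.008], "yaw": 0},
  {"offset": [-0.0005, -0.001, 0.016], "yaw": 0.0},
  {"offset": [-0.0005, -0.001, 0.024], "yaw": 0.0},
  {"offset": [-0.0005, -0.001, 0.03], "yaw": 0.0},
])

```text
time_s: 18.02
ee_pos: [0.5104, 0.1485, 0.1469]
eef_rot: [-0.0, -0.669, 0.744, 0.0]
ft_force: [0.1, -1.0, -2.6]
width: 0.153
```

```bash
python3 go.py 510 148.4 128 -96.1
```

```text
t 18.02 pos mm [510.4 148.5 146.9] th -96.07 tiltz [-0. -0. -1.] F [ 0.1 -1.  -2.6] w 0.153 q [0.24 0.1  2.03 0.   1.02 1.91]
to 510.0 148.4 128.0 -96.1 -> offset [0.0005, 0.0013, 0.0631] yaw 0.0002  mm [ 0.2  0.4 18.9] rows 0.5
```

Call:
jog_arm([
  {"offset": [0, 0.001, 0.015], "yaw": 0},
  {"offset": [0, 0.001, 0.03], "yaw": 0.0},
  {"offset": [0, 0.001, 0.045], "yaw": 0.0},
  {"offset": [0, 0.001, 0.06], "yaw": 0.0},
  {"offset": [0, 0.001, 0.06], "yaw": 0.0},
])

```text
time_s: 18.43
ee_pos: [0.5093, 0.1484, 0.1278]
eef_rot: [-0.001, -0.669, 0.744, 0.001]
ft_force: [-0.1, 0.0, -2.8]
width: 0.154
```

```bash
python3 go.py 510 148.4 127 -96.1
```

```text
t 18.43 pos mm [509.3 148.4 127.8] th -96.07 tiltz [-0.002 -0.001 -1.   ] F [-0.1  0.  -2.8] w 0.154 q [0.24 0.12 2.04 0.   0.98 1.91]
to 510.0 148.4 127.0 -96.1 -> offset [-0.0004, -0.0023, 0.0028] yaw 0.0002  mm [-0.1 -0.7  0.8] rows 0.0
```

Now down to collar contact.

Call:
jog_arm([
  {"offset": [0, -0.001, 0.004], "yaw": 0},
  {"offset": [0, -0.001, 0.006], "yaw": 0.0},
  {"offset": [0, -0.001, 0.006], "yaw": 0.0},
])

```text
time_s: 18.68
ee_pos: [0.5106, 0.1485, 0.1275]
eef_rot: [0.0, -0.669, 0.744, -0.0]
ft_force: [-0.0, 0.5, -1.8]
width: 0.153
```

```bash
python3 go.py 510 148.4 127 -96.1
```

```text
t 18.68 pos mm [510.6 148.5 127.5] th -96.08 tiltz [ 0.  0. -1.] F [-0.   0.5 -1.8] w 0.153 q [ 0.24  0.12  2.04 -0.    0.98  1.91]
to 510.0 148.4 127.0 -96.1 -> offset [0.0007, 0.0021, 0.0016] yaw 0.0002  mm [0.2 0.6 0.5] rows 0.0
```

Call:
jog_arm([
  {"offset": [0, 0, 0.003], "yaw": 0},
  {"offset": [0, 0, 0.003], "yaw": 0.0},
  {"offset": [0, 0, 0.003], "yaw": 0.0},
])

```text
time_s: 18.93
ee_pos: [0.5107, 0.1486, 0.1268]
eef_rot: [0.0, -0.669, 0.744, -0.0]
ft_force: [-0.5, -0.8, -2.5]
width: 0.158
```

```bash
python3 go.py 510 148.4 127 -96.1
```

```text
t 18.93 pos mm [510.7 148.6 126.8] th -96.07 tiltz [ 0.  0. -1.] F [-0.5 -0.8 -2.5] w 0.158 q [0.24 0.12 2.04 0.   0.98 1.91]
to 510.0 148.4 127.0 -96.1 -> offset [0.0008, 0.0022, -0.0008] yaw 0.0002  mm [ 0.3  0.7 -0.2] rows 0.0
```

Call:
jog_arm([
  {"offset": [0, 0, 0.003], "yaw": 0},
  {"offset": [0, 0, 0.003], "yaw": 0.0},
  {"offset": [0, 0, 0.003], "yaw": 0.0},
])

```text
time_s: 19.18
ee_pos: [0.5109, 0.1486, 0.1268]
eef_rot: [0.0, -0.669, 0.744, -0.0]
ft_force: [-2.5, -1.0, 6.6]
width: 0.155
```

```bash
python3 go.py 510 148.4 127 -96.1
```

```text
t 19.18 pos mm [510.9 148.6 126.8] th -96.07 tiltz [ 0.001  0.    -1.   ] F [-2.5 -1.   6.6] w 0.155 q [ 0.24  0.12  2.04 -0.    0.98  1.91]
to 510.0 148.4 127.0 -96.1 -> offset [0.001, 0.003, -0.0007] yaw 0.0002  mm [ 0.3  0.9 -0.2] rows 0.0
```

Call:
jog_arm([
  {"offset": [0.0042, 0, -0.001], "yaw": -0.05},
  {"offset": [0.0054, 0, -0.001], "yaw": -0.1},
  {"offset": [0.006, -0.0005, -0.001], "yaw": -0.15},
  {"offset": [0.007, -0.001, -0.001], "yaw": -0.2},
  {"offset": [0.0078, -0.0012, -0.001], "yaw": -0.24},
])

```text
time_s: 19.6
ee_pos: [0.5115, 0.1465, 0.1267]
eef_rot: [-0.001, 0.834, -0.552, 0.001]
ft_force: [-0.2, 0.3, 1.7]
width: 0.154
```

```bash
python3 go.py 513 145.5 127 -6.1
```

```text
t 19.60 pos mm [511.5 146.5 126.7] th -66.99 tiltz [ 0.002  0.001 -1.   ] F [-0.2  0.3  1.7] w 0.154 q [0.23 0.12 2.04 0.   0.97 1.4 ]
to 513.0 145.5 127.0 -6.1 -> offset [0.0049, -0.0033, -0.0009] yaw -0.5074  mm [ 1.5 -1.  -0.3] rows 8.5
```

Call:
jog_arm([
  {"offset": [0.002, 0, 0], "yaw": -0.05},
  {"offset": [0.004, -0.0005, 0], "yaw": -0.1},
  {"offset": [0.005, -0.001, 0], "yaw": -0.16},
  {"offset": [0.006, -0.001, 0], "yaw": -0.21},
  {"offset": [0.007, -0.0015, 0], "yaw": -0.26},
])

```text
time_s: 20.02
ee_pos: [0.5127, 0.1447, 0.1267]
eef_rot: [-0.001, 0.952, -0.307, 0.001]
ft_force: [-0.2, 1.5, 1.9]
width: 0.153
```

```bash
python3 go.py 513.5 144.3 127 -6.1
```

```text
t 20.02 pos mm [512.7 144.7 126.7] th -35.78 tiltz [ 0.002  0.001 -1.   ] F [-0.2  1.5  1.9] w 0.153 q [0.23 0.12 2.04 0.   0.97 0.85]
to 513.5 144.3 127.0 -6.1 -> offset [0.0028, -0.0004, -0.0009] yaw -0.2474  mm [ 0.9 -0.1 -0.3] rows 4.1
```

Call:
jog_arm([
  {"offset": [0.001, 0, 0], "yaw": -0.05},
  {"offset": [0.002, 0, 0], "yaw": -0.1},
  {"offset": [0.003, 0, 0], "yaw": -0.16},
  {"offset": [0.003, 0, 0], "yaw": -0.21},
  {"offset": [0.003, 0, 0], "yaw": -0.245},
])

```text
time_s: 20.43
ee_pos: [0.5135, 0.1442, 0.1268]
eef_rot: [-0.0, 0.998, -0.056, 0.001]
ft_force: [1.1, 1.3, 1.6]
width: 0.152
```

Call:
jog_arm([
  {"offset": [0, 0, 0], "yaw": 0},
  {"offset": [0, 0, 0], "yaw": 0},
  {"offset": [0, 0, 0], "yaw": 0},
])

```text
time_s: 20.68
ee_pos: [0.5135, 0.1441, 0.1267]
eef_rot: [-0.0, 0.998, -0.059, 0.001]
ft_force: [1.2, 0.3, 4.0]
width: 0.152
```

```bash
python3 go.py 513.5 144.3 127 -6.1
```

```text
t 20.68 pos mm [513.5 144.1 126.7] th -6.78 tiltz [ 0.002  0.001 -1.   ] F [1.2 0.3 4. ] w 0.152 q [0.23 0.12 2.04 0.   0.98 0.35]
to 513.5 144.3 127.0 -6.1 -> offset [0.0, -0.0005, -0.0009] yaw -0.0057  mm [ 0.  -0.2 -0.3] rows 0.1
```

Call:
jog_arm([
  {"offset": [0, 0, 0], "yaw": -0.0055},
  {"offset": [0, 0, 0], "yaw": -0.0055},
  {"offset": [0, 0, 0], "yaw": -0.0055},
])

```text
time_s: 20.93
ee_pos: [0.5135, 0.1441, 0.1268]
eef_rot: [-0.0, 0.999, -0.053, 0.001]
ft_force: [2.2, 1.8, 5.7]
width: 0.153
```

Call:
jog_arm([
  {"offset": [0, 0, 0], "yaw": 0},
  {"offset": [0, 0, 0], "yaw": 0},
  {"offset": [0, 0, 0], "yaw": 0},
  {"offset": [0, 0, 0], "yaw": 0},
  {"offset": [0, 0, 0], "yaw": 0},
], claw=0.1)

```text
time_s: 21.35
ee_pos: [0.5121, 0.1437, 0.1254]
eef_rot: [0.0, 0.999, -0.053, -0.001]
ft_force: [-0.2, 0.1, -0.8]
width: 0.509
```

```bash
python3 go.py 513.5 144.3 227 -6.1;  python3 - <<'E'
from h import *
snap('side','side14.png')
a=cv2.imread('pics/side14.png')[180:310,210:350]
cv2.imwrite('pics/st14.png',cv2.resize(a,None,fx=4,fy=4,interpolation=2))
E
```

```text
t 21.35 pos mm [512.1 143.7 125.4] th -6.02 tiltz [-0.001 -0.    -1.   ] F [-0.2  0.1 -0.8] w 0.509 q [ 0.23  0.13  2.04 -0.    0.98  0.33]
to 513.5 144.3 227.0 -6.1 -> offset [0.0042, -0.0023, -0.3387] yaw 0.0007  mm [   1.3   -0.7 -101.6] rows 2.4
```

View pics/st14.png

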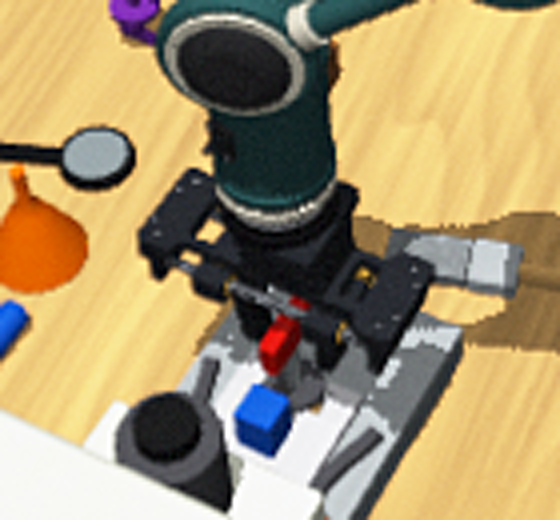

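Key is released, bar along machine x. Lift straight up and then away.

Call:
jog_arm([
  {"offset": [0.002, 0, -0.04], "yaw": 0},
  {"offset": [0.002, 0, -0.12], "yaw": 0},
  {"offset": [0.002, 0, -0.24], "yaw": 0},
  {"offset": [0.002, 0, -0.36], "yaw": 0},
  {"offset": [0.002, 0, -0.45], "yaw": 0},
])

```text
time_s: 21.82
ee_pos: [0.5139, 0.144, 0.2649]
eef_rot: [-0.0, 0.999, -0.052, 0.002]
ft_force: [0.3, 0.5, -0.0]
width: 0.555
```

Call:
jog_arm([
  {"offset": [0, 0.1, 0], "yaw": 0},
  {"offset": [0, 0.24, 0], "yaw": 0},
  {"offset": [0, 0.38, 0], "yaw": 0},
  {"offset": [0, 0.52, 0], "yaw": 0},
  {"offset": [0, 0.66, 0], "yaw": 0},
])

```text
time_s: 22.23
ee_pos: [0.4922, -0.0533, 0.2623]
eef_rot: [0.0, 0.999, -0.052, 0.001]
ft_force: [-0.2, 0.2, 0.2]
width: 0.551
```

Call:
jog_arm([
  {"offset": [0, 0.14, 0], "yaw": 0},
  {"offset": [0, 0.28, 0], "yaw": 0},
  {"offset": [0, 0.28, 0], "yaw": 0},
  {"offset": [0, 0.28, 0], "yaw": 0},
  {"offset": [0, 0.28, 0], "yaw": 0},
])

```text
time_s: 22.65
ee_pos: [0.4838, -0.1353, 0.2615]
eef_rot: [-0.0, 0.999, -0.053, 0.0]
ft_force: [0.6, 0.3, -0.2]
width: 0.554
```

```bash
python3 go.py; python3 m7.py 15; python3 - <<'E'
from fit import *
V={'top':load('top15.png'),'side':load('side15.png')}
g=[.5137,.1475,np.radians(83.9)]
B=poly([(-30,-7),(-30,7),(30,7),(30,-7)],122)
for vs in(['top'],['side'],['top','side']): p=fit({v:V[v] for v in vs},B,g,z0=.014,rng=4)
draw('side',V['side'],B,p,'a.png',(230,200,330,300),z0=.014,k=4);draw('top',V['top'],B,p,'b.png',(190,140,290,240),z0=.014,k=4)
cv2.imwrite('pics/fin.png',np.hstack([cv2.imread('pics/a.png'),cv2.imread('pics/b.png')]))
E
```

```text
t 22.65 pos mm [ 483.8 -135.3  261.5] th -6.10 tiltz [ 0.001  0.    -1.   ] F [ 0.6  0.3 -0.2] w 0.554 q [-0.32 -0.06  1.97  0.    1.24 -0.22]
pose [520.9 220.1] 83.68 n 39 med|r| 0.37
  in machine [ 0.42 -0.19 -0.22]
pose [538.8 208.3] 69.56 n 37 med|r| 0.63
  in machine [ -9.36 -19.25 -14.34]
pose [522.8 218.8] 82.95 n 83 med|r| 0.59
  in machine [-0.64 -2.14 -0.95]
pose [512.1 145.5] 83.64 n 36 med|r| 0.16
pose [512.9 148.7] 82.41 n 38 med|r| 0.19
pose [512.5 146.4] 83.25 n 73 med|r| 0.24
```

View pics/fin.png

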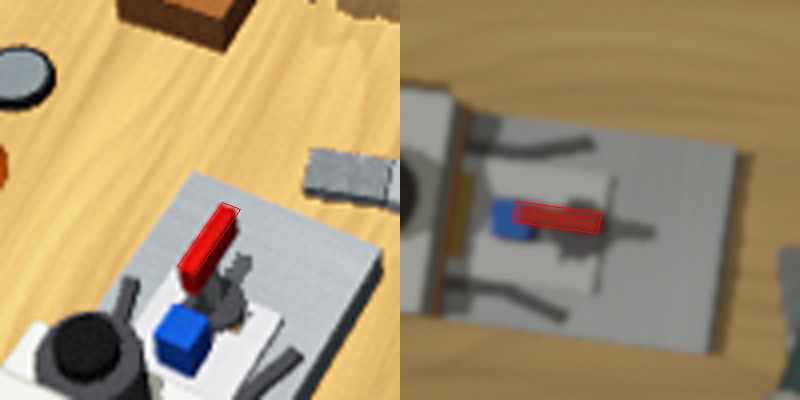

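View pics/side15.png

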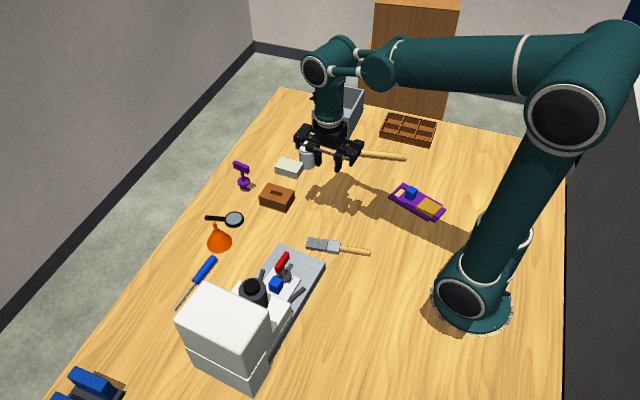

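```bash
python3 -c "
from plant import manip
manip.job_done(); print(manip.sense()['time_s'])"
```

```text
the job is handed in; nothing more can be done
the job is handed in; nothing more can be done
```

The pallet is loaded fully home and locked with the red T-key, and I handed the job in at about 23 s on the robot's clock.

- **Pallet:** I set it on the bed and slid it in brass plate first until it met the stop, with about 17 N of push. The last top-camera fit puts it 0.4 mm from home in x and 0.2° off in yaw. The side-camera fit at that point was not usable because the key hid the pallet's edges. Before the key went in, both cameras had agreed on home within 1 mm.
- **Key:** It sat about 3 mm off-centre along its bar in the grip. I measured that in the side view and corrected for it. It went through both slots with no contact force until the collar touched at the expected height, with about 9 N. I turned it 90° and released it. It stands upright with its bar along the machine's x: 83.6° in the top view and 82.4° in the side view, against the machine's 83.9°.
- **Everything else:** The measured forces stayed well under the limits. The purple look-alikes and the bench items looked unmoved in the last picture, and the arm was clear of everything.

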